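Empty the taping machine's catch tray

TASK

Turn the swing tab aside, lift the cover out of the frame on the taping machine's catch tray and lay it flat on the rubber mat, then move every taped carton from the tray into the tote, side by side on its floor and without dropping them from a height. When the tray is empty, put the cover back flush in its frame and turn the tab back so that it points straight in over the cover. Leave the other things on the table where they are.

Things in the scene. Friction and masses are not known exactly. Their poses are not given: they have to be found in the camera images.
- machine: Grey bench taping machine with its catch tray, fixed. Origin: centre of the catch tray, on the table; z up, -x is the side with the swing tab, +y towards the tall housing (from y = +220 mm on, 245 mm high; a chute 70 mm high lies between). The tray is a box 256 (x) x 236 (y) mm outside, its walls up to 76 mm above the table.
- tray_floor (a point): Centre of the catch tray's floor, 12 mm above the table; axes as the machine's. Inside the walls the tray measures 216 (x) x 196 (y) mm; a rubber kerb 26 mm wide and 14 mm high runs round the floor along the walls and keeps the cartons 26 mm off them.
- tray_frame (a point): Centre of the cover's frame: a recess in the top of the tray's walls, 244 (x) x 224 (y) mm, 6 mm deep; its ledge, at this height, is 70 mm above the table, the lip round it 76 mm. Axes as the machine's.
- tab (a joint): Swing tab of the cover, turns flat about an upright pivot on the tray's -x edge. 0 = pointing straight in (+x of the machine) over the cover's rim; grows as it turns clockwise seen from above, away over the side (+1.57 = pointing along the machine's -y); range -0.35 to 1.8 rad. It is clear of the cover from 1.3 rad on. Stiff enough to stay where it is left (0.04 N m).
- tab_pivot (a point): Pivot axis of the swing tab, at the tab's underside, 78 mm above the table.
- tab_knob (a point): Knob of the swing tab: a round upright pin, 14 mm across, 34 mm high (82 to 116 mm above the table), 47 mm from the pivot axis; the point lies on its axis 105 mm above the table. It can be pinched, or pushed sideways.
- cover_grip (a point): Tray cover, loose: plate 236 (x) x 216 (y) x 6 mm, 0.35 kg, aluminium rim, clear pane, black bar handle over the middle. Point: the middle of the handle bar, 36 mm above the plate's underside; the bar is 110 mm long along the cover's x, 14 mm wide, 14 mm high, 23 mm free under it. In its frame it has 4 mm play each side, lies flush with the lip, and the point is 106 mm above the table. Either way round fits.
- mat: Black rubber mat, fixed flat on the table, 200 (x) x 190 (y) x 5 mm; origin at the centre of its underside. The cover is laid here (it overhangs the mat all round).
- tote: Grey open tote, loose, 270 (x) x 210 (y) x 75 mm high, walls and floor 5 mm thick, 0.9 kg; origin at the centre of its underside.
- carton1_c (a point): White foam carton with a cross of yellow tape, 64 (x) x 50 (y) x 48 (z) mm, about 0.15 kg, in the catch tray; the point is its centre. Two to four of the four are present.
- carton2_c (a point): White foam carton with a cross of yellow tape, 64 (x) x 50 (y) x 48 (z) mm, about 0.15 kg, in the catch tray; the point is its centre. Two to four of the four are present.
- carton3_c (a point): White foam carton with a cross of yellow tape, 64 (x) x 50 (y) x 48 (z) mm, about 0.15 kg, in the catch tray; the point is its centre. Two to four of the four are present.
- carton4_c (a point): White foam carton with a cross of yellow tape, 64 (x) x 50 (y) x 48 (z) mm, about 0.15 kg, in the catch tray; the point is its centre. Two to four of the four are present.
- planter: Bystander: blue glazed round planter, 100 mm across, 100 high; origin at the centre of its underside.
- vase: Bystander: blue glazed vase, about 110 mm across, 120 high; origin at the centre of its underside.
- cup: Bystander: terracotta cup, 84 mm across, 80 high; origin at the centre of its underside.
- knife: Bystander: black and red utility knife, 150 mm long, lying flat; origin at the centre of its underside.
- tape_roll: Bystander: roll of tape lying flat, 90 mm across, 45 high; origin at the centre of its underside.
- end_cap: Bystander: white foam end cap, U-shaped, 90 x 50 x 50 mm; origin at the centre of its underside.
- foam_block: Bystander: white foam offcut, 60 x 50 x 30 mm, no tape on it; origin at the centre of its underside.

How it is judged:
By the outcome, as a careful person would: the job done as asked, in the order asked, and still so for the second after the job is handed in, with the robot touching nothing.
Of carton1, carton2, carton3, carton4 only 2 to 4 are there at a start; the rules pass over those that are not, and their reading is None.
At some moment in a run one of carton1, carton2, carton3, carton4 may be knocked a few centimetres aside while the robot is not near it.
It also fails if it takes over 210 s, if anything falls off the work surface, if the arm or the gripper's body presses on something with over 40 N, if the wrist force passes 120 N, or if a joint passes its speed limit or range.

ROBOT

A 7-joint arm with a two-finger parallel gripper is mounted at the origin on the work surface. World frame = base frame: x ahead of the robot, y to its left, z up, the work surface at z = 0. Lengths are in m, angles in rad, forces in N, time in s.
With the tool pointing down it reaches from about 0.425 to 0.925 m from the base axis. Payload 6.8 kg.
Tool frame: the origin (TCP) lies at the very end of the fingers, on their centre line; the grasp point (between the pads) lies 19 mm behind it; z points along the fingers, y is the direction in which the jaws open and shut (so a half turn about z gives the same grasp; the last joint's range is limited). The gripper opens to 85 mm and grips with 20 to 120 N. Pads are 22 mm wide; open, the fingers measure 114 mm over their backs; the gripper's body (76 mm by 85 mm) begins 54 mm behind the grasp point. The pads swing forward as they close: fully open they stand 13 mm farther back than shut.
Start: joints at [1.044, 0.477, 0.022, 1.555, -0.011, 1.109, -0.083], TCP at [0.275, -0.617, 0.231] pointing down, gripper open.
Joint ranges: [-2.96, 2.96], [-0.34, 2.1], [-1.41, 1.46], [0.24, 2.44], [-1.37, 4.51], [0.17, 1.92], [-2.96, 2.96]. Speed limits (rad/s): [2.39, 2.39, 3.14, 3.14, 3.14, 3.14, 3.14].

INTERFACE

Orientations are given as a unit quaternion [w, x, y, z].
In Python, from station import bot gives the robot as it stands.
- The arm moves only by the tool move_arm, never from a script. Its argument "commands" is text: rows parted by semicolons, each of 7 numbers parted by spaces: the opening, from 0 (shut) to 1 (fully open), then the shift along the tool's x, y, z in cm, then the turn, a rotation vector about the tool's x, y, z in degrees. In form: gripper tx ty tz rx ry rz; .... A call has 1 to 12 rows; each row shifts and turns the commanded pose from where the row before left it, along the tool's axes as they then stand; what a row does not reach is not made up. A row lasts 1/12 s, in which the tool goes at most 41.7 mm and 7.16 degrees, less where a joint would pass 70% of its speed; a pose out of reach is approached as far as the arm can. A call with a gripper value outside its range is refused whole. The fingers move at their own pace and stop on an object; "force" is the grip in N (left out, the last holds). Time passes only in rows, so rows that do not move let the fingers close. It gives the time, the measured TCP pose, the force and the opening at its end, in the units of the state.
- bot.get_obs(): the state, without advancing time (a new reading comes with each control period).
- bot.read_camera(name): name is "scene" or "top"; returns a dict with "img" (384x512x3 uint8, red, green, blue), "K" (3x3 intrinsics, pixels), "distortion" ([k1, k2, p1, p2, k3] as OpenCV has them; the pictures are not rectified), "rvec" (rotation vector, rad) and "tvec" (3), from world to camera coordinates, as OpenCV has them. Camera axes: x right, y down, z forward; pixel columns grow to the right and rows downward; lengths in m; the calibration is good to about 2 mm. A picture is of the moment at which its call begins. There is no depth.
- bot.hand_in(): hands the job in, once; it reports no verdict.
The state is a dict: "t": time; "q": joint angles; "joint_vel": joint speeds; "joint_torque": joint torques, N m; "eef_pos": TCP position; "tool_rot": TCP orientation; "contact_force": force on the tool from outside, world axes, zero at the start; "torque": the same for the moment, N m; "gripper_width": opening from 0.0 (shut) to 1.0 (fully open).
Only numpy, scipy, OpenCV 4.12 (cv2) and the standard library are available. Lean on these libraries where they do the work, as an engineer would, in place of code of your own. Each camera call takes 0.05 s, during which the arm holds its last target. There are 200 camera calls.

## Working session

There is one attempt and no reset: what is moved stays moved. The work goes in short steps, Python scripts to look and compute and a tool call to move; the robot and the scene stay as the last step left them, time stands still between calls to the robot, and variables do not carry over. Pictures are saved under pics/ and viewed, about 12 in all and at most 16, crops included, and the job is handed in when it is done.

Besides the shell and the picture viewer there is one more tool, called after "Request:" by a JSON object that holds its "op" and its "data". move_arm: Moves the arm, as the interface text tells. Its arguments: {"type":"object","properties":{"commands":{"type":"string"},"force":{"type":"number"}},"required":["commands"]}

```bash
ls; mkdir -p pics; python3 - <<'E'
from station import bot
import cv2
o=bot.get_obs(); print(o)
for n in("scene","top"):
    c=bot.read_camera(n); print(n,c["K"],c["distortion"],c["rvec"],c["tvec"])
    cv2.imwrite(f"pics/{n}0.png",cv2.resize(c["img"][:,:,::-1],(800,600),interpolation=cv2.INTER_CUBIC))
E
```

```text
pics
{'t': 0.0, 'q': array([ 1.04394589,  0.47780411,  0.02233425,  1.55646627, -0.01150468,
        1.10931508, -0.0831158 ]), 'joint_vel': array([-0.00031524,  0.00025508,  0.00107259, -0.00030197, -0.00088143,
       -0.00219312, -0.00074724]), 'joint_torque': array([-6.31548355e-04, -5.96464777e+01,  1.60806678e+00, -2.81203222e+01,
        1.25109981e-02,  9.23611165e-03, -1.15028107e-05]), 'eef_pos': array([ 0.27421096, -0.61612922,  0.23031668]), 'tool_rot': array([-8.95926765e-04,  9.78159664e-01,  2.07852837e-01, -2.58139084e-04]), 'contact_force': array([-0.38343919, -0.1263683 ,  1.48004707]), 'torque': array([ 0.02011548, -0.02606935,  0.04261645]), 'gripper_width': 0.996570353793667}
scene [[458.78656935   0.         248.76098027]
 [  0.         458.78656935 190.55606838]
 [  0.           0.           1.        ]] [0.029991 0.       0.       0.       0.      ] [ 1.42425236  1.92471392 -0.97434309] [ 0.25367331 -0.21440725  1.99877214]
top [[494.26811982   0.         257.84306886]
 [  0.         494.26811982 194.05338762]
 [  0.           0.           1.        ]] [0.00680016 0.         0.         0.         0.        ] [ 2.12690269 -2.1114534   0.19227254] [-0.10581492  0.54177984  1.60633787]
```

View pics/top0.png

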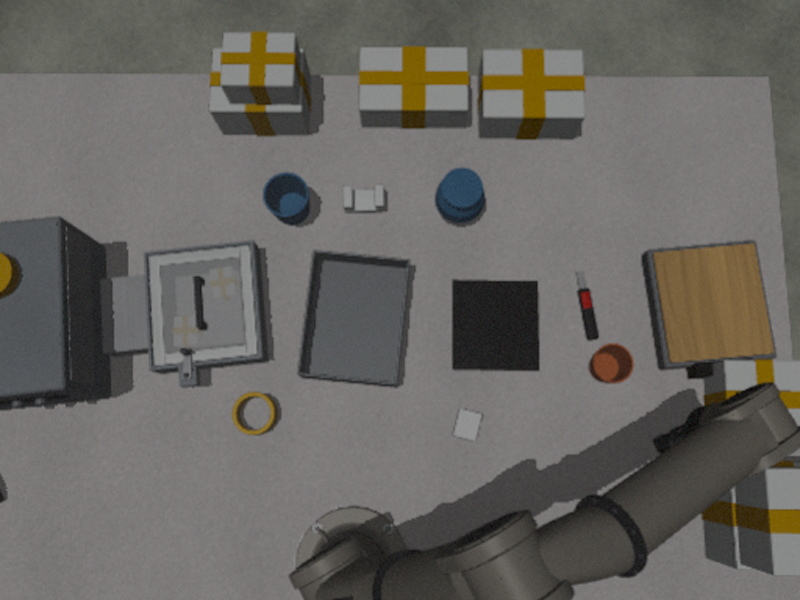

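View pics/scene0.png

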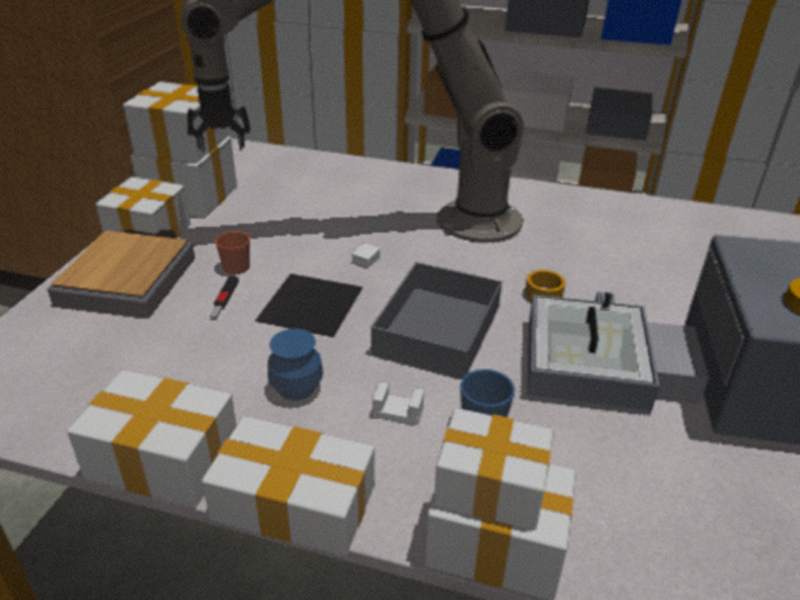

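The top view shows the tray near (205,306), the tab knob near (188,368), the tote near (355,318), the mat near (496,325), and yellow crosses under the pane near (222,283) and (186,330). Next, enlarged crops.

```bash
cat > h.py <<'E'
import cv2, numpy as np
from scipy.optimize import least_squares
from station import bot
def cam(n):
    c=bot.read_camera(n); R=cv2.Rodrigues(np.array(c["rvec"],float))[0]
    return dict(img=c["img"],K=np.array(c["K"],float),d=np.array(c["distortion"],float),r=np.array(c["rvec"],float),R=R,t=np.array(c["tvec"],float))
def ray(c,uv):
    p=cv2.undistortPoints(np.array([[uv]],float),c["K"],c["d"])[0,0]
    return -c["R"].T@c["t"], c["R"].T@np.array([p[0],p[1],1.])
def atz(c,uv,z):
    o,d=ray(c,uv); return o+d*(z-o[2])/d[2]
def tri(pairs):
    A=[];b=[]
    for c,uv in pairs:
        o,d=ray(c,uv); d=d/np.linalg.norm(d); P=np.eye(3)-np.outer(d,d); A.append(P); b.append(P@o)
    A=np.vstack(A); b=np.hstack(b); x=np.linalg.lstsq(A,b,rcond=None)[0]
    return x, np.linalg.norm(A@x-b)
def proj(c,X): return cv2.projectPoints(np.array(X,float).reshape(-1,3),c["r"],c["t"],c["K"],c["d"])[0][:,0]
def crop(c,u0,v0,w,h,s,fn):
    im=c["img"][v0:v0+h,u0:u0+w,::-1]; cv2.imwrite(fn,cv2.resize(im,None,fx=s,fy=s,interpolation=cv2.INTER_CUBIC))
E
python3 - <<'E'
from h import *
t=cam("top"); s=cam("scene")
a=t["img"][145:255,80:190,::-1]; b=s["img"][175:275,325:435,::-1]
a=cv2.resize(a,(550,550),interpolation=cv2.INTER_CUBIC)
cv2.imwrite("pics/t1.png",a)
cv2.imwrite("pics/s1.png",cv2.resize(b,(660,600),interpolation=cv2.INTER_CUBIC))
crop(t,180,145,180,120,4.4,"pics/t2.png")
E
```

```text
(no output)
```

View pics/t1.png

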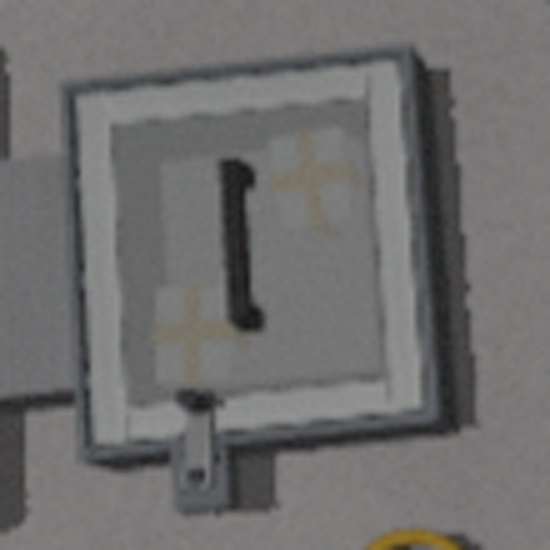

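View pics/s1.png

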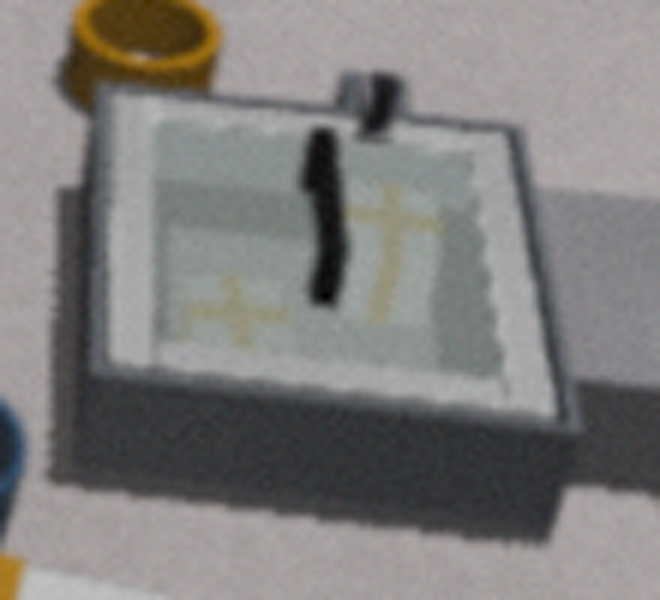

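View pics/t2.png

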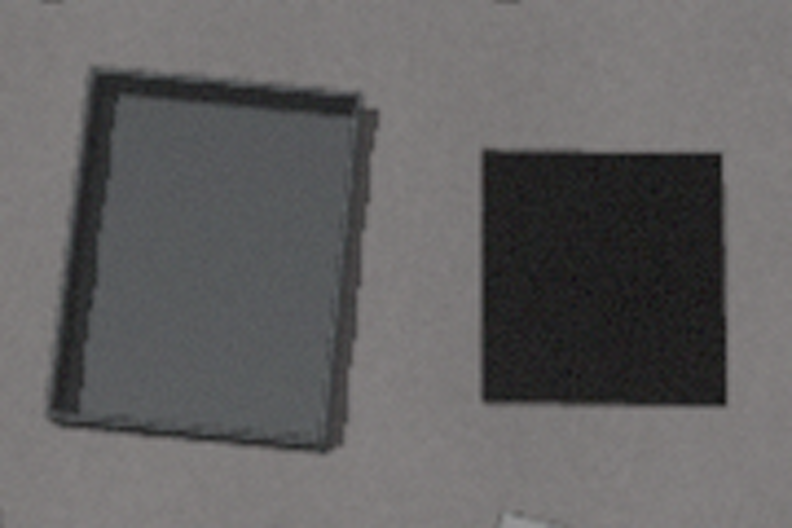

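The crops show:
- **Tray:** lip corners in t1 at (65,85), (415,47), (437,415) and (85,460); the handle bar runs from (235,162) to (245,325).
- **Knob:** (197,400) in t1.
- **Cartons:** two crosses, at (313,180) and (193,330).
- **Tote:** rim corners in t2 at (92,68), (360,95), (328,450) and (50,420).
- **Mat:** corners in t2 at (484,152) to (726,404).

```bash
cat >> h.py <<'E'
def rectfit(P,L,W):  # P order (+x+y),(+x-y),(-x-y),(-x+y)
    m=np.array([[L,W],[L,-W],[-L,-W],[-L,W]])/2; P=np.array(P)[:,:2]
    f=lambda q:(m@np.array([[np.cos(q[2]),np.sin(q[2])],[-np.sin(q[2]),np.cos(q[2])]])+q[:2]-P).ravel()
    r=least_squares(f,[*P.mean(0),0]); return r.x, r.fun.reshape(-1,2)
E
python3 - <<'E'
from h import *
np.set_printoptions(precision=4,suppress=True)
t=cam("top"); s=cam("scene")
print("cams",-t["R"].T@t["t"],-s["R"].T@s["t"])
T=lambda u,v:(80+u/5,145+v/5); S=lambda u,v:(325+u/6,175+v/6); T2=lambda u,v:(180+u/4.4,145+v/4.4); F=lambda u,v:(u/1.5625,v/1.5625)
tc=[(65,85),(415,47),(437,415),(85,460)]; sc=[(575,425),(95,375),(100,88),(522,125)]
P=[]
for a,b in zip(tc,sc):
    x,e=tri([(t,T(*a)),(s,S(*b))]); P.append(x); print("lip",x,e, atz(t,T(*a),.076))
print("tray tri",rectfit(P,.256,.236)); print("tray top",rectfit([atz(t,T(*a),.076) for a in tc],.256,.236)[0]); print("scene",rectfit([atz(s,S(*a),.076) for a in sc],.256,.236)[0])
print("knob",tri([(t,T(197,399)),(s,S(385,85))]), atz(t,T(197,399),.116), atz(s,S(385,85),.116))
print("handle T",atz(t,T(234,162),.113),atz(t,T(245,326),.113), atz(t,T(239,243),.113)," S",atz(s,S(322,130),.113),atz(s,S(322,302),.113))
print("cross T",atz(t,T(313,180),.06),atz(t,T(193,330),.06)," S",atz(s,S(235,312),.06),atz(s,S(393,225),.06), tri([(t,T(313,180)),(s,S(235,312))]),tri([(t,T(193,330)),(s,S(393,225))]))
q=[(92,68),(360,95),(328,450),(50,420)]
print("tote",rectfit([atz(t,T2(*a),.075) for a in q],.27,.21))
qs=[(458,335),(373,322),(417,264),(500,285)]
print("tote sc",[atz(s,F(*a),.075) for a in qs])
q=[(484,152),(722,153),(726,404),(484,403)]
print("mat",rectfit([atz(t,T2(*a),.005) for a in q],.2,.19))
for n,u,v in [("planter",287,190),("cap",365,198),("vase",460,190),("knife",587,305),("cup",612,362),("tape",254,412),("foam",467,424)]: print(n,atz(t,F(u,v),.05))
E
```

```text
cams [ 0.2322 -0.1153  1.6786] [1.7466 0.2503 0.996 ]
lip [0.6429 0.4521 0.0774] 0.002603291837295725 [0.6433 0.4506 0.076 ]
lip [0.6716 0.2217 0.0727] 0.005290429756899363 [0.6711 0.2173 0.076 ]
lip [0.4232 0.1941 0.0734] 0.002236882863571557 [0.4231 0.192  0.076 ]
lip [0.392  0.4235 0.0755] 0.004673920308593408 [0.3921 0.4198 0.076 ]
tray tri (array([0.5324, 0.3228, 0.1201]), array([[ 0.0024,  0.0033],
       [ 0.0021, -0.0007],
       [-0.0037, -0.0037],
       [-0.0008,  0.0012]]))
tray top [0.5324 0.3199 0.1186]
scene [0.5329 0.3255 0.1305]
knob (array([0.4279, 0.3435, 0.1106]), np.float64(0.005753853890058083)) [0.4275 0.3378 0.116 ] [0.4339 0.347  0.116 ]
handle T [0.583 0.324 0.113] [0.4752 0.3107 0.113 ] [0.5294 0.3176 0.113 ]  S [0.4824 0.3171 0.113 ] [0.6291 0.3268 0.113 ]
cross T [0.5828 0.2851 0.06  ] [0.4805 0.3595 0.06  ]  S [0.584  0.2885 0.06  ] [0.4839 0.3639 0.06  ] (array([0.5829, 0.287 , 0.0587]), np.float64(0.0022406994757995166)) (array([0.4808, 0.3623, 0.057 ]), np.float64(0.002738591371121994))
tote (array([ 0.507 , -0.0013, -0.089 ]), array([[-0.0004,  0.0018],
       [ 0.0008, -0.0033],
       [ 0.0007, -0.0011],
       [-0.0012,  0.0027]]))
tote sc [array([0.6077, 0.0651, 0.075 ]), array([ 0.6185, -0.1141,  0.075 ]), array([ 0.3766, -0.0831,  0.075 ]), array([0.4037, 0.1172, 0.075 ])]
mat (array([ 0.5044, -0.3054, -0.0023]), array([[ 0.0015,  0.0019],
       [ 0.0007, -0.001 ],
       [-0.0016, -0.0024],
       [-0.0005,  0.0015]]))
planter [0.7957 0.1563 0.05  ]
cap [ 0.7783 -0.0165  0.05  ]
vase [ 0.7979 -0.2259  0.05  ]
knife [ 0.5414 -0.4962  0.05  ]
cup [ 0.4193 -0.5443  0.05  ]
tape [0.3089 0.2079 0.05  ]
foam [ 0.2874 -0.2375  0.05  ]
```

```bash
cat >> h.py <<'E'
from scipy.spatial.transform import Rotation as Ro
def nav(wps,psi=None):
    """from the measured pose: turn to tool yaw psi (tool down), then shifts to waypoints, in tool axes"""
    o=bot.get_obs(); w,x,y,z=o["tool_rot"]; R=Ro.from_quat([x,y,z,w])
    X=R.as_matrix()[:,0]; cur=np.arctan2(X[1],X[0])
    psi=cur if psi is None else psi
    G=Ro.from_matrix(np.array([[np.cos(psi),np.sin(psi),0],[np.sin(psi),-np.cos(psi),0],[0,0,-1]]))
    rv=(R.inv()*G).as_rotvec(degrees=True)
    print("t %.2f pos %s yaw %.4f w %.3f F %s"%(o["t"],np.round(o["eef_pos"],4),cur,o["gripper_width"],np.round(o["contact_force"],1)),"turn deg",np.round(rv,2))
    p=o["eef_pos"]
    for q in wps:
        d=G.as_matrix().T@(np.array(q)-p)*100; print("  shift cm",np.round(d,2),"rows>=%.1f"%(np.linalg.norm(d)/4.17)); p=np.array(q)
E
python3 - <<'E'
from h import *
np.set_printoptions(precision=4,suppress=True)
t=cam("top")
T=lambda u,v:(80+u/5,145+v/5)
pv=atz(t,T(196,478),.082); kn=atz(t,T(197,399),.116); print(pv,kn, kn-pv, np.linalg.norm((kn-pv)[:2]))
nav([(.56,-.2,.25),(.43,.341,.2)],.122)
E
```

```text
[0.3803 0.3452 0.082 ] [0.4275 0.3378 0.116 ] [ 0.0472 -0.0074  0.034 ] 0.0477270063543634
t 0.35 pos [ 0.2745 -0.6166  0.2311] yaw 0.4188 w 0.998 F [-0.4 -0.2  1.3] turn deg [-0.02  0.   17.01]
  shift cm [ 33.41 -37.87  -1.89] rows>=12.1
  shift cm [ -6.32 -55.28   5.  ] rows>=13.4
```

Request:
{"op": "move_arm", "data": {"commands": "1 0 0 0 0 0 5.67; 1 0 0 0 0 0 5.67; 1 0 0 0 0 0 5.67; 1 3.7 -4.2 -0.2 0 0 0; 1 3.7 -4.2 -0.2 0 0 0; 1 3.7 -4.2 -0.2 0 0 0; 1 3.7 -4.2 -0.2 0 0 0; 1 3.7 -4.2 -0.2 0 0 0; 1 3.7 -4.2 -0.2 0 0 0; 1 3.7 -4.2 -0.2 0 0 0; 1 3.7 -4.2 -0.2 0 0 0; 1 3.7 -4.2 -0.2 0 0 0", "force": 30}}

```text
t: 1.35
eef_pos: [0.487, -0.3056, 0.2451]
tool_rot: [0.0, 0.998, 0.061, 0.0]
contact_force: [0.4, 0.1, -0.5]
gripper_width: 1.002
```

```bash
python3 -c "
from h import *
nav([(.43,.341,.2)],.122)"
```

```text
t 1.35 pos [ 0.487  -0.3056  0.2451] yaw 0.1218 w 1.002 F [ 0.4  0.1 -0.5] turn deg [ 0.02 -0.03 -0.01]
  shift cm [  2.21 -64.88   4.51] rows>=15.6
```

Request:
{"op": "move_arm", "data": {"commands": "1 0.14 -4.1 0.2 0 0 0; 1 0.14 -4.1 0.2 0 0 0; 1 0.14 -4.1 0.2 0 0 0; 1 0.14 -4.1 0.2 0 0 0; 1 0.14 -4.1 0.2 0 0 0; 1 0.14 -4.1 0.2 0 0 0; 1 0.14 -4.1 0.2 0 0 0; 1 0.14 -4.1 0.2 0 0 0; 1 0.14 -4.1 0.2 0 0 0; 1 0.14 -4.1 0.2 0 0 0; 1 0.14 -4.1 0.2 0 0 0; 1 0.14 -4.1 0.2 0 0 0"}}

```text
t: 2.35
eef_pos: [0.4426, 0.1848, 0.221]
tool_rot: [-0.0, 0.998, 0.061, 0.001]
contact_force: [0.8, 0.1, -0.0]
gripper_width: 1.0
```

```bash
python3 -c "
from h import *
nav([(.430,.341,.2),(.430,.341,.095)],.122)"
```

```text
t 2.35 pos [0.4426 0.1848 0.221 ] yaw 0.1216 w 1.000 F [ 0.8  0.1 -0. ] turn deg [ 0.   -0.06 -0.02]
  shift cm [  0.65 -15.66   2.1 ] rows>=3.8
  shift cm [ 0.   0.  10.5] rows>=2.5
```

Request:
{"op": "move_arm", "data": {"commands": "1 0.15 -3.92 0.5 0 0 0; 1 0.15 -3.92 0.5 0 0 0; 1 0.15 -3.92 0.5 0 0 0; 1 0.15 -3.92 0.5 0 0 0; 1 0 0 0 0 0 0; 1 0 0 2.6 0 0 0; 1 0 0 2.6 0 0 0; 1 0 0 2.6 0 0 0; 1 0 0 2.5 0 0 0; 1 0 0 0 0 0 0; 1 0 0 0 0 0 0"}}

```text
t: 3.27
eef_pos: [0.4294, 0.3386, 0.0971]
tool_rot: [0.001, 0.998, 0.061, -0.001]
contact_force: [-0.3, -0.3, 0.7]
gripper_width: 1.002
```

```bash
python3 - <<'E'
from h import *
nav([(.430,.341,.094)],.122)
t=cam("top"); s=cam("scene")
a=cv2.resize(t["img"][175:245,90:160,::-1],(400,400),interpolation=cv2.INTER_CUBIC); b=cv2.resize(s["img"][160:230,350:420,::-1],(400,400),interpolation=cv2.INTER_CUBIC)
cv2.imwrite("pics/k1.png",np.hstack([a,b]))
E
```

```text
t 3.27 pos [0.4294 0.3386 0.0971] yaw 0.1220 w 1.002 F [-0.3 -0.3  0.7] turn deg [ 0.08  0.13 -0.  ]
  shift cm [ 0.09 -0.23  0.31] rows>=0.1
```

View pics/k1.png

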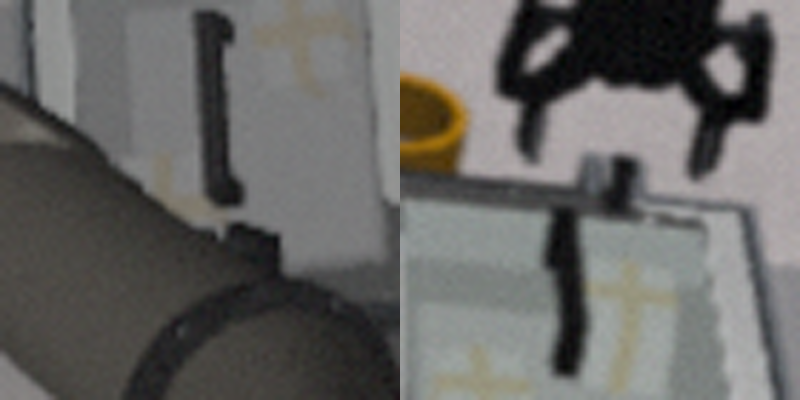

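The scene view shows the open fingers on either side of the knob, which is at (622,180). I'll go down 6 mm and close.

Request:
{"op": "move_arm", "data": {"commands": "1 0 0 0.6 0 0 0; 0 0 0 0 0 0 0; 0 0 0 0 0 0 0; 0 0 0 0 0 0 0; 0 0 0 0 0 0 0; 0 0 0 0 0 0 0; 0 0 0 0 0 0 0; 0 0 0 0 0 0 0; 0 0 0 0 0 0 0; 0 0 0 0 0 0 0", "force": 25}}

```text
t: 4.2
eef_pos: [0.43, 0.3398, 0.092]
tool_rot: [-0.0, 0.998, 0.061, 0.0]
contact_force: [-1.3, 1.7, 3.2]
gripper_width: 0.15
```

```bash
python3 - <<'E'
from h import *
nav([],.122)
# arc: centre pivot, from current knob to machine angle 1.45 cw
p=bot.get_obs()["eef_pos"][:2]
for pv in (np.array([.381,.346]),):
    d=p-pv; r=np.hypot(*d); a0=np.arctan2(d[1],d[0]); print("r",r,"tab ang",.122-a0)
    a1=.122-1.5; n=12
    A=np.linspace(a0,a1,n+1); Q=pv+r*np.c_[np.cos(A),np.sin(A)]
    D=np.diff(Q,axis=0); c,s=np.cos(.122),np.sin(.122)
    print(np.round(np.c_[D@[c,s],D@[s,-c]]*100,2), Q[-1])
E
```

```text
t 4.20 pos [0.43   0.3398 0.092 ] yaw 0.1222 w 0.150 F [-1.3  1.7  3.2] turn deg [-0.04 -0.03  0.01]
r 0.04940422816265161 tab ang 0.24704497923963648
[[-0.15  0.49]
 [-0.2   0.47]
 [-0.25  0.45]
 [-0.3   0.42]
 [-0.34  0.39]
 [-0.38  0.35]
 [-0.41  0.31]
 [-0.44  0.27]
 [-0.47  0.22]
 [-0.49  0.17]
 [-0.5   0.12]
 [-0.51  0.06]] [0.39046606 0.29751112]
```

Request:
{"op": "move_arm", "data": {"commands": "0 -0.14 0.47 0 0 0 0; 0 -0.19 0.45 0 0 0 0; 0 -0.24 0.43 0 0 0 0; 0 -0.29 0.40 0 0 0 0; 0 -0.33 0.37 0 0 0 0; 0 -0.36 0.34 0 0 0 0; 0 -0.40 0.30 0 0 0 0; 0 -0.42 0.26 0 0 0 0; 0 -0.45 0.21 0 0 0 0; 0 -0.47 0.16 0 0 0 0; 0 -0.48 0.11 0 0 0 0; 0 -0.50 0.05 0 0 0 0"}}

```text
t: 5.2
eef_pos: [0.393, 0.3004, 0.0923]
tool_rot: [-0.002, 0.998, 0.061, 0.001]
contact_force: [1.3, 5.4, -1.6]
gripper_width: 0.151
```

```bash
python3 -c "
from h import *
nav([],.122)"
```

```text
t 5.20 pos [0.393  0.3004 0.0923] yaw 0.1215 w 0.151 F [ 1.3  5.4 -1.6] turn deg [-0.2  -0.18 -0.03]
```

Request:
{"op": "move_arm", "data": {"commands": "1 0 0 0 0 0 0; 1 0 0 0 0 0 0; 1 0 0 0 0 0 0; 1 0 0 0 0 0 0; 1 0 0 0 0 0 0; 1 0 0 -2.5 0 0 0; 1 0 0 -4 0 0 0; 1 0 0 -4 0 0 0; 1 0 0 0 0 0 0"}}

```text
t: 5.95
eef_pos: [0.3949, 0.302, 0.2036]
tool_rot: [-0.003, 0.998, 0.061, 0.005]
contact_force: [0.3, 1.3, -0.3]
gripper_width: 0.999
```

```bash
python3 - <<'E'
from h import *
nav([(.531,.320,.2),(.531,.320,.087)],.122)
E
```

```text
t 5.95 pos [0.3949 0.302  0.2036] yaw 0.1217 w 0.999 F [ 0.3  1.3 -0.3] turn deg [-0.33 -0.55 -0.02]
  shift cm [13.73 -0.13  0.36] rows>=3.3
  shift cm [ 0.   0.  11.3] rows>=2.7
```

Request:
{"op": "move_arm", "data": {"commands": "1 3.4 0 0 -0.3 -0.5 0; 1 3.4 0 0.1 0 0 0; 1 3.4 -0.1 0.1 0 0 0; 1 3.5 0 0.2 0 0 0; 1 0 0 0 0 0 0; 1 0 0 0 0 0 0"}}

```text
t: 6.45
eef_pos: [0.5291, 0.3157, 0.1906]
tool_rot: [0.003, 0.998, 0.06, -0.005]
contact_force: [0.1, 0.0, 0.2]
gripper_width: 1.002
```

```bash
python3 - <<'E'
from h import *
nav([(.531,.320,.2),(.531,.320,.087)],.122)
E
```

```text
t 6.45 pos [0.5291 0.3157 0.1906] yaw 0.1193 w 1.002 F [0.1 0.  0.2] turn deg [ 0.33  0.57 -0.15]
  shift cm [ 0.25 -0.4  -0.94] rows>=0.3
  shift cm [ 0.   0.  11.3] rows>=2.7
```

Request:
{"op": "move_arm", "data": {"commands": "1 0.25 -0.4 0 0.3 0.55 -0.15; 1 0 0 2.5 0 0 0; 1 0 0 2.5 0 0 0; 1 0 0 2.5 0 0 0; 1 0 0 1.8 0 0 0; 1 0 0 0.6 0 0 0; 1 0 0 0 0 0 0; 1 0 0 0 0 0 0"}}

```text
t: 7.12
eef_pos: [0.5295, 0.3215, 0.0937]
tool_rot: [-0.0, 0.998, 0.063, 0.001]
contact_force: [0.6, 0.3, 0.9]
gripper_width: 0.999
```

```bash
python3 - <<'E'
from h import *
nav([(.531,.320,.087)],.122)
s=cam("scene");crop(s,325,130,130,130,4.6,"pics/h1.png")
E
```

```text
t 7.12 pos [0.5295 0.3215 0.0937] yaw 0.1255 w 0.999 F [0.6 0.3 0.9] turn deg [-0.04 -0.09  0.2 ]
  shift cm [0.13 0.16 0.67] rows>=0.2
```

View pics/h1.png

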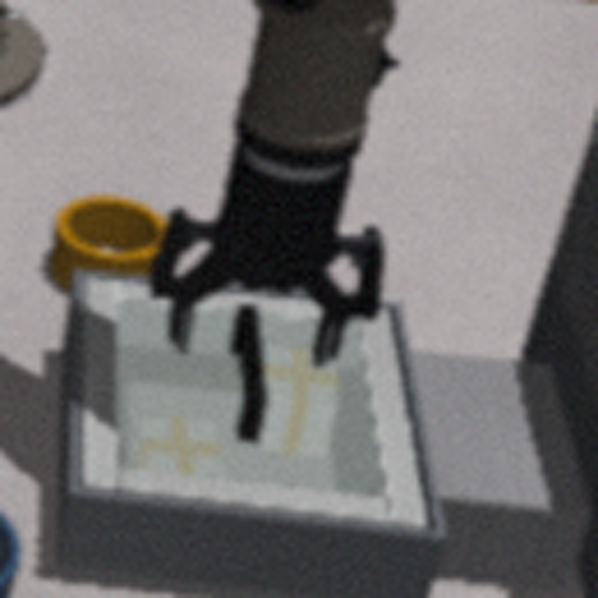

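The fingers straddle the handle bar at (250,370), and the tab has swung out of view to the side. Closing now.

Request:
{"op": "move_arm", "data": {"commands": "1 0.1 0.1 0.6 0 0 0.2; 1 0 0 0 0 0 0; 0 0 0 0 0 0 0; 0 0 0 0 0 0 0; 0 0 0 0 0 0 0; 0 0 0 0 0 0 0; 0 0 0 0 0 0 0; 0 0 0 0 0 0 0; 0 0 0 0 0 0 0; 0 0 0 0 0 0 0", "force": 60}}

```text
t: 8.0
eef_pos: [0.5311, 0.3205, 0.0871]
tool_rot: [-0.0, 0.998, 0.061, 0.001]
contact_force: [-0.6, 0.8, 2.7]
gripper_width: 0.148
```

```bash
python3 - <<'E'
from h import *
nav([],.122)
E
```

```text
t 8.00 pos [0.5311 0.3205 0.0871] yaw 0.1213 w 0.148 F [-0.6  0.8  2.7] turn deg [-0.04 -0.09 -0.04]
```

Request:
{"op": "move_arm", "data": {"commands": "0 0 0 -0.5 0 0 0; 0 0 0 -1 0 0 0; 0 0 0 -2 0 0 0; 0 0 0 -3 0 0 0; 0 0 0 -3 0 0 0; 0 0 0 -2.5 0 0 0; 0 0 0 0 0 0 0; 0 0 0 0 0 0 0"}}

```text
t: 8.67
eef_pos: [0.5313, 0.3198, 0.2081]
tool_rot: [-0.0, 0.998, 0.06, 0.002]
contact_force: [0.2, -0.6, -5.7]
gripper_width: 0.148
```

```bash
python3 - <<'E'
from h import *
nav([(.55,0,.21),(.505,-.3035,.21)],.0)
E
```

```text
t 8.67 pos [0.5313 0.3198 0.2081] yaw 0.1206 w 0.148 F [ 0.2 -0.6 -5.7] turn deg [-0.04 -0.18  6.91]
  shift cm [ 1.87 31.98 -0.19] rows>=7.7
  shift cm [-4.5  30.35  0.  ] rows>=7.4
```

Request:
{"op": "move_arm", "data": {"commands": "0 0 0 0 0 0 3.45; 0 0 0 0 0 0 3.46; 0 0.19 3.2 0 0 0 0; 0 0.19 3.2 0 0 0 0; 0 0.19 3.2 0 0 0 0; 0 0.19 3.2 0 0 0 0; 0 0.19 3.2 0 0 0 0; 0 0.19 3.2 0 0 0 0; 0 0.19 3.2 0 0 0 0; 0 0.19 3.2 0 0 0 0; 0 0.19 3.2 0 0 0 0; 0 0.16 3.2 0 0 0 0"}}

```text
t: 9.67
eef_pos: [0.5478, -0.0021, 0.2046]
tool_rot: [0.0, 1.0, 0.0, -0.002]
contact_force: [1.7, -0.1, -3.8]
gripper_width: 0.148
```

Request:
{"op": "move_arm", "data": {"commands": "0 -0.4 2.8 0 0 0 0; 0 -0.4 2.8 0 0 0 0; 0 -0.4 2.8 0 0 0 0; 0 -0.4 2.8 0 0 0 0; 0 -0.4 2.8 0 0 0 0; 0 -0.4 2.8 0 0 0 0; 0 -0.4 2.8 0 0 0 0; 0 -0.4 2.8 0 0 0 0; 0 -0.4 2.8 0 0 0 0; 0 -0.4 2.8 0 0 0 0; 0 0 0 0 0 0 0; 0 0 0 0 0 0 0"}}

```text
t: 10.67
eef_pos: [0.5072, -0.282, 0.2043]
tool_rot: [-0.001, 1.0, -0.002, -0.002]
contact_force: [-0.3, 1.2, -4.3]
gripper_width: 0.153
```

```bash
python3 - <<'E'
from h import *
nav([(.505,-.3035,.18),(.505,-.3035,.024)],.0)
t=cam("top");s=cam("scene")
cv2.imwrite("pics/m1.png",np.hstack([cv2.resize(t["img"][130:260,60:360,::-1],None,fx=2.66,fy=2.66,interpolation=cv2.INTER_CUBIC)]))
E
```

```text
t 10.67 pos [ 0.5072 -0.282   0.2043] yaw -0.0041 w 0.153 F [-0.3  1.2 -4.3] turn deg [-0.06  0.21 -0.24]
  shift cm [-0.22  2.15  2.43] rows>=0.8
  shift cm [ 0.   0.  15.6] rows>=3.7
```

View pics/m1.png

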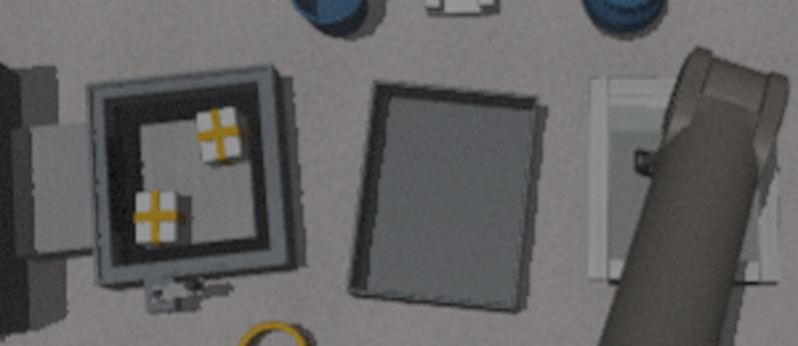

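Two cartons lie in the open tray, at (157,217) and (219,135). The tab points away at (190,290), and the cover hangs over the mat. Lowering it.

Request:
{"op": "move_arm", "data": {"commands": "0 -0.1 1.07 2.5 0 0 0; 0 -0.1 1.07 3 0 0 0; 0 0 0 3 0 0 0; 0 0 0 3 0 0 0; 0 0 0 2.5 0 0 0; 0 0 0 1.5 0 0 0; 0 0 0 1 0 0 0; 0 0 0 0.6 0 0 0; 0 0 0 0.4 0 0 0; 0 0 0 0.3 0 0 0; 0 0 0 0 0 0 0; 0 0 0 0 0 0 0"}}

```text
t: 11.77
eef_pos: [0.5085, -0.3017, 0.0295]
tool_rot: [0.0, 1.0, 0.0, 0.001]
contact_force: [-0.4, 0.6, -3.5]
gripper_width: 0.147
```

```bash
python3 - <<'E'
from h import *
nav([(.505,-.3035,.023)],.0)
E
```

```text
t 11.77 pos [ 0.5085 -0.3017  0.0295] yaw 0.0005 w 0.147 F [-0.4  0.6 -3.5] turn deg [ 0.03 -0.12  0.03]
  shift cm [-0.35  0.18  0.65] rows>=0.2
```

Request:
{"op": "move_arm", "data": {"commands": "0 -0.3 0.15 0.2 0 0 0; 0 0 0 0.25 0 0 0; 0 0 0 0.2 0 0 0; 0 0 0 0.1 0 0 0; 0 0 0 0 0 0 0; 0 0 0 0 0 0 0"}}

```text
t: 12.27
eef_pos: [0.5047, -0.3034, 0.0221]
tool_rot: [0.0, 1.0, -0.0, 0.0]
contact_force: [-3.1, 0.6, 7.2]
gripper_width: 0.155
```

Request:
{"op": "move_arm", "data": {"commands": "0.5 0 0 0 0 0 0; 0.5 0 0 0 0 0 0; 0.5 0 0 0 0 0 0; 0.5 0 0 0 0 0 0; 0.6 0 0 -1.5 0 0 0; 0.8 0 0 -3 0 0 0; 1 0 0 -4 0 0 0; 1 0 0 -4 0 0 0; 1 0 0 -4 0 0 0; 1 0 0 -2 0 0 0; 1 0 0 0 0 0 0; 1 0 0 0 0 0 0"}}

```text
t: 13.27
eef_pos: [0.5056, -0.3034, 0.2076]
tool_rot: [0.001, 1.0, 0.0, 0.002]
contact_force: [-1.2, -0.2, -1.5]
gripper_width: 0.997
```

```bash
python3 - <<'E'
from h import *
nav([(.56,0,.21),(.55,.2,.21)],0.122)
t=cam("top");s=cam("scene")
np.savez("pics/c.npz",t=t["img"],s=s["img"])
a=cv2.resize(t["img"][150:240,85:175,::-1],(400,400),interpolation=cv2.INTER_CUBIC); b=cv2.resize(s["img"][180:270,330:420,::-1],(400,400),interpolation=cv2.INTER_CUBIC)
cv2.imwrite("pics/c1.png",np.hstack([a,b]))
E
```

```text
t 13.27 pos [ 0.5056 -0.3034  0.2076] yaw 0.0004 w 0.997 F [-1.2 -0.2 -1.5] turn deg [ 0.1  -0.21 -6.97]
  shift cm [  9.1  -29.45  -0.24] rows>=7.4
  shift cm [  1.44 -19.97   0.  ] rows>=4.8
```

View pics/c1.png

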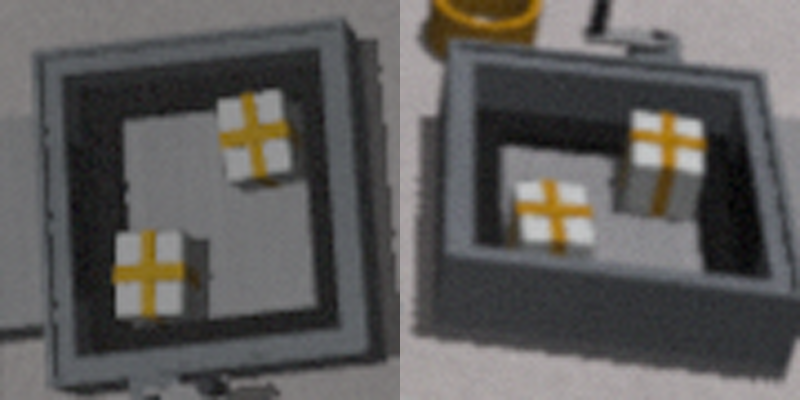

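```bash
python3 - <<'E'
from h import *
np.set_printoptions(precision=4,suppress=True)
t=cam("top");s=cam("scene")
k=90/400;T=lambda u,v:(85+u*k,150+v*k); S=lambda u,v:(330+(u-400)*k,180+v*k)
for n,a,b,L in (("A",(150,272),(668,144),[((149,232),(149,315)),((117,230),(115,313)),((185,272),(115,274))]),("B",(254,137),(553,211),[((250,92),(260,178)),((218,98),(230,183)),((288,132),(220,142))])):
    print(n,tri([(t,T(*a)),(s,S(*b))]),"T",atz(t,T(*a),.06),"S",atz(s,S(*b),.06))
    for p,q in L:
        d=atz(t,T(*p),.06)-atz(t,T(*q),.06); print("  ",np.hypot(d[0],d[1]),np.arctan2(d[1],d[0]))
tc=[(36,52),(340,20),(366,353),(52,390)]
print("tray",rectfit([atz(t,T(*a),.076) for a in tc],.256,.236))
E
```

```text
A (array([0.4802, 0.3618, 0.0568]), np.float64(0.002638568450443422)) T [0.4798 0.3589 0.06  ] S [0.4836 0.3632 0.06  ]
   0.06271444001451457 0.06088957857269905
   0.06268148586960365 0.039907939433561586
   0.052218180389830456 -1.5351446206401058
B (array([0.5838, 0.2884, 0.0578]), np.float64(0.0017131461682695268)) T [0.5834 0.2866 0.06  ] S [0.5861 0.2895 0.06  ]
   0.06728860009076942 0.16406838689440964
   0.06674748335619961 0.190355040813463
   0.05161258009341039 -1.4140301521640537
tray (array([0.5308, 0.3213, 0.1189]), array([[-0.0005,  0.0033],
       [ 0.0012, -0.003 ],
       [-0.0007, -0.003 ],
       [ 0.    ,  0.0027]]))
```

Carton A is at about (0.481, 0.361) with yaw 0.04 and B at about (0.5845, 0.288) with yaw 0.17. Both tops come out at about 0.058, against 0.060 expected. I'll approach with the gripper only 0.75 open so the fingers clear the tray wall.

```bash
python3 - <<'E'
from h import *
nav([(.54,.05,.2),(.481,.361,.15),(.481,.361,.032)],0.04)
E
```

```text
t 13.47 pos [ 0.5039 -0.3025  0.2044] yaw 0.0005 w 1.002 F [ 0.2  0.3 -0.6] turn deg [-0.09  0.11 -2.26]
  shift cm [  5.02 -35.08   0.44] rows>=8.5
  shift cm [ -4.65 -31.31   5.  ] rows>=7.7
  shift cm [ 0.   0.  11.8] rows>=2.8
```

Request:
{"op": "move_arm", "data": {"commands": "0.75 0 0 0 0 0 -2.26; 0.75 0.5 -3.51 0 0 0 0; 0.75 0.5 -3.51 0 0 0 0; 0.75 0.5 -3.51 0 0 0 0; 0.75 0.5 -3.51 0 0 0 0; 0.75 0.5 -3.51 0 0 0 0; 0.75 0.5 -3.51 0 0 0 0; 0.75 0.5 -3.51 0 0 0 0; 0.75 0.5 -3.51 0 0 0 0; 0.75 0.5 -3.51 0 0 0 0; 0.75 0.5 -3.51 0.4 0 0 0"}}

```text
t: 14.38
eef_pos: [0.5405, 0.0514, 0.2016]
tool_rot: [-0.0, 1.0, 0.02, -0.0]
contact_force: [0.4, -0.5, -1.0]
gripper_width: 0.755
```

Request:
{"op": "move_arm", "data": {"commands": "0.75 -0.52 -3.48 0.5 0 0 0; 0.75 -0.52 -3.48 0.5 0 0 0; 0.75 -0.52 -3.48 0.5 0 0 0; 0.75 -0.52 -3.48 0.5 0 0 0; 0.75 -0.52 -3.48 0.6 0 0 0; 0.75 -0.52 -3.48 0.6 0 0 0; 0.75 -0.52 -3.48 0.6 0 0 0; 0.75 -0.52 -3.48 0.6 0 0 0; 0.75 -0.52 -3.48 0.6 0 0 0; 0.75 0 0 0 0 0 0; 0.75 0 0 0 0 0 0; 0.75 0 0 0 0 0 0"}}

```text
t: 15.38
eef_pos: [0.4812, 0.36, 0.1509]
tool_rot: [0.001, 1.0, 0.02, -0.0]
contact_force: [0.1, -1.3, 0.4]
gripper_width: 0.748
```

```bash
python3 - <<'E'
from h import *
nav([(.481,.361,.15),(.481,.361,.032)],0.04)
s=cam("scene");a=s["img"]
t=cam("top")
crop(s,330,150,100,110,5,"pics/a1.png")
E
```

```text
t 15.38 pos [0.4812 0.36   0.1509] yaw 0.0401 w 0.748 F [ 0.1 -1.3  0.4] turn deg [0.1  0.05 0.01]
  shift cm [-0.01 -0.1   0.09] rows>=0.0
  shift cm [ 0.   0.  11.8] rows>=2.8
```

View pics/a1.png

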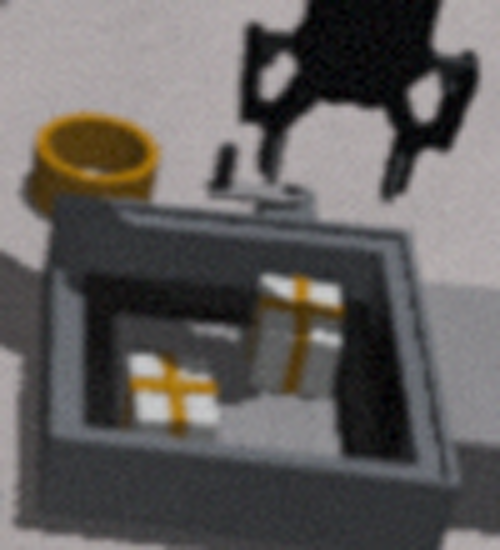

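Both cartons are where they were, with A at (300,290) and B at (175,388). The gripper is over A, so I'll descend.

Request:
{"op": "move_arm", "data": {"commands": "0.75 0 -0.1 2 0 0 0; 0.75 0 0 2.5 0 0 0; 0.75 0 0 2.5 0 0 0; 0.75 0 0 1.5 0 0 0; 0.75 0 0 1.2 0 0 0; 0.75 0 0 1 0 0 0; 0.75 0 0 0.8 0 0 0; 0.75 0 0 0 0 0 0; 0.75 0 0 0 0 0 0"}}

```text
t: 16.23
eef_pos: [0.4819, 0.3618, 0.0374]
tool_rot: [-0.0, 1.0, 0.02, 0.001]
contact_force: [-0.7, 0.2, 0.6]
gripper_width: 0.753
```

Request:
{"op": "move_arm", "data": {"commands": "0.75 0 0 0.4 0 0 0; 0.3 0 0 0 0 0 0; 0.3 0 0 0 0 0 0; 0.3 0 0 0 0 0 0; 0.3 0 0 0 0 0 0; 0.3 0 0 0 0 0 0; 0.3 0 0 0 0 0 0; 0.3 0 0 0 0 0 0", "force": 30}}

```text
t: 16.9
eef_pos: [0.4819, 0.3621, 0.0337]
tool_rot: [-0.0, 1.0, 0.02, 0.001]
contact_force: [-0.6, -0.1, 5.8]
gripper_width: 0.578
```

```bash
python3 - <<'E'
from h import *
nav([],0.04)
E
```

```text
t 16.90 pos [0.4819 0.3621 0.0337] yaw 0.0399 w 0.578 F [-0.6 -0.1  5.8] turn deg [-0.03 -0.09 -0.01]
```

Request:
{"op": "move_arm", "data": {"commands": "0.3 0 0 -0.8 0 0 0; 0.3 0 0 -2 0 0 0; 0.3 0 0 -4 0 0 0; 0.3 0 0 -4 0 0 0; 0.3 0 0 -4 0 0 0; 0.3 0 0 -1.5 0 0 3.7; 0.3 0 0 0 0 0 3.7; 0.3 0 0 0 0 0 0"}}

```text
t: 17.57
eef_pos: [0.4817, 0.3621, 0.1979]
tool_rot: [-0.001, 0.999, -0.046, 0.001]
contact_force: [-0.6, -1.3, -2.5]
gripper_width: 0.58
```

```bash
python3 - <<'E'
from h import *
nav([(.5618,-.0042,.16),(.5618,-.0042,.028)],-0.089)
E
```

```text
t 17.57 pos [0.4817 0.3621 0.1979] yaw -0.0916 w 0.580 F [-0.6 -1.3 -2.5] turn deg [-0.09 -0.15 -0.15]
  shift cm [11.24 35.77  3.79] rows>=9.0
  shift cm [ 0.   0.  13.2] rows>=3.2
```

Request:
{"op": "move_arm", "data": {"commands": "0.3 1.12 3.58 0.35 0 0 0; 0.3 1.12 3.58 0.35 0 0 0; 0.3 1.12 3.58 0.35 0 0 0; 0.3 1.12 3.58 0.35 0 0 0; 0.3 1.12 3.58 0.4 0 0 0; 0.3 1.12 3.58 0.4 0 0 0; 0.3 1.12 3.58 0.4 0 0 0; 0.3 1.12 3.58 0.4 0 0 0; 0.3 1.12 3.58 0.4 0 0 0; 0.3 1.12 3.58 0.4 0 0 0; 0.3 0 0 0 0 0 0; 0.3 0 0 0 0 0 0"}}

```text
t: 18.57
eef_pos: [0.5601, -0.0081, 0.1567]
tool_rot: [0.001, 0.999, -0.047, -0.001]
contact_force: [-0.5, 1.0, -1.3]
gripper_width: 0.581
```

Request:
{"op": "move_arm", "data": {"commands": "0.3 0 0 3 0 0 0; 0.3 0 0 3 0 0 0; 0.3 0 0 2.5 0 0 0; 0.3 0 0 1.8 0 0 0; 0.3 0 0 1 0 0 0; 0.3 0 0 0.7 0 0 0; 0.3 0 0 0 0 0 0; 0.3 0 0 0 0 0 0"}}

```text
t: 19.23
eef_pos: [0.5616, -0.0041, 0.0387]
tool_rot: [-0.0, 0.999, -0.044, 0.001]
contact_force: [0.6, -0.6, -1.2]
gripper_width: 0.582
```

```bash
python3 - <<'E'
from h import *
nav([(.5618,-.0042,.028)],-0.089)
E
```

```text
t 19.23 pos [ 0.5616 -0.0041  0.0387] yaw -0.0882 w 0.582 F [ 0.6 -0.6 -1.2] turn deg [-0.03 -0.07  0.05]
  shift cm [0.02 0.01 1.07] rows>=0.3
```

Request:
{"op": "move_arm", "data": {"commands": "0.3 0 0 0.5 0 0 0; 0.3 0 0 0.4 0 0 0; 0.3 0 0 0.2 0 0 0; 0.3 0 0 0.1 0 0 0; 0.3 0 0 0 0 0 0; 0.3 0 0 0 0 0 0"}}

```text
t: 19.73
eef_pos: [0.5614, -0.0048, 0.0267]
tool_rot: [0.0, 0.999, -0.045, 0.001]
contact_force: [-1.0, 0.1, 3.9]
gripper_width: 0.578
```

Request:
{"op": "move_arm", "data": {"commands": "0.75 0 0 0 0 0 0; 0.75 0 0 0 0 0 0; 0.75 0 0 0 0 0 0; 0.75 0 0 -1 0 0 0; 0.75 0 0 -3 0 0 0; 0.75 0 0 -4 0 0 0; 0.75 0 0 -4 0 0 0; 0.75 0 0 -3 0 0 -7; 0.75 0 0 0 0 0 -7; 0.75 0 0 0 0 0 0"}}

```text
t: 20.57
eef_pos: [0.5626, -0.0047, 0.1793]
tool_rot: [0.0, 0.997, 0.079, 0.003]
contact_force: [-0.8, -0.6, 0.3]
gripper_width: 0.749
```

```bash
python3 - <<'E'
from h import *
nav([(.5845,.288,.15),(.5845,.288,.035)],0.165)
t=cam("top")
crop(t,85,150,190,105,4.2,"pics/b1.png")
E
```

```text
t 20.57 pos [ 0.5626 -0.0047  0.1793] yaw 0.1592 w 0.749 F [-0.8 -0.6  0.3] turn deg [ 0.05 -0.35 -0.33]
  shift cm [  6.97 -28.51   2.93] rows>=7.1
  shift cm [ 0.   0.  11.5] rows>=2.8
```

View pics/b1.png

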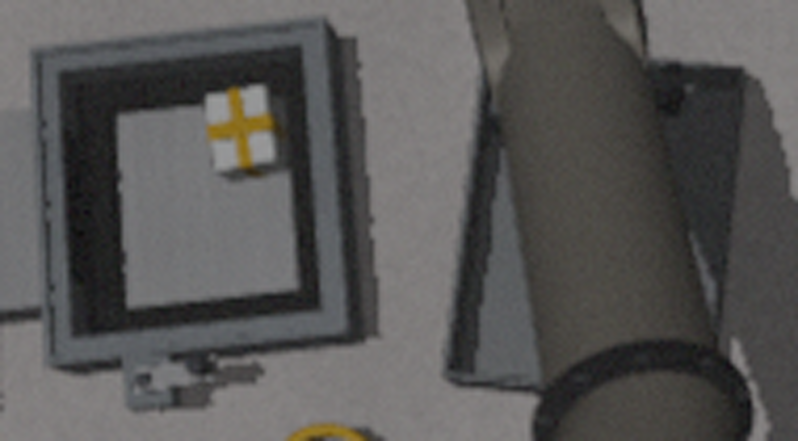

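Only carton B is left in the tray, at (240,130), unmoved. Going for it.

Request:
{"op": "move_arm", "data": {"commands": "0.75 0.87 -3.56 0.3 0 0 -0.3; 0.75 0.87 -3.56 0.3 0 0 0; 0.75 0.87 -3.56 0.3 0 0 0; 0.75 0.87 -3.56 0.4 0 0 0; 0.75 0.87 -3.56 0.4 0 0 0; 0.75 0.87 -3.56 0.4 0 0 0; 0.75 0.87 -3.56 0.4 0 0 0; 0.75 0.87 -3.56 0.4 0 0 0; 0.75 0 0 0 0 0 0; 0.75 0 0 0 0 0 0"}}

```text
t: 21.45
eef_pos: [0.5824, 0.2904, 0.1453]
tool_rot: [-0.0, 0.997, 0.081, -0.001]
contact_force: [-0.2, -0.1, -0.2]
gripper_width: 0.752
```

```bash
python3 - <<'E'
from h import *
nav([(.5845,.288,.14),(.5845,.288,.034)],0.165)
E
```

```text
t 21.45 pos [0.5824 0.2904 0.1453] yaw 0.1620 w 0.752 F [-0.2 -0.1 -0.2] turn deg [-0.03  0.16 -0.17]
  shift cm [0.17 0.27 0.53] rows>=0.1
  shift cm [ 0.   0.  10.6] rows>=2.5
```

Request:
{"op": "move_arm", "data": {"commands": "0.75 0.17 0.27 2 0 0 0; 0.75 0 0 2.5 0 0 0; 0.75 0 0 2.5 0 0 0; 0.75 0 0 1.5 0 0 0; 0.75 0 0 1.2 0 0 0; 0.75 0 0 0.9 0 0 0; 0.75 0 0 0.4 0 0 0; 0.75 0 0 0 0 0 0; 0.75 0 0 0 0 0 0"}}

```text
t: 22.2
eef_pos: [0.5872, 0.2851, 0.0379]
tool_rot: [-0.0, 0.997, 0.08, 0.001]
contact_force: [0.9, 0.6, 0.9]
gripper_width: 0.747
```

Request:
{"op": "move_arm", "data": {"commands": "0.3 0 0 0 0 0 0; 0.3 0 0 0 0 0 0; 0.3 0 0 0 0 0 0; 0.3 0 0 0 0 0 0; 0.3 0 0 0 0 0 0; 0.3 0 0 0 0 0 0; 0.3 0 0 0 0 0 0"}}

```text
t: 22.78
eef_pos: [0.5877, 0.2858, 0.0387]
tool_rot: [-0.001, 0.997, 0.08, 0.002]
contact_force: [0.6, -0.1, 6.2]
gripper_width: 0.579
```

```bash
python3 - <<'E'
from h import *
nav([],-0.089)
E
```

```text
t 22.78 pos [0.5877 0.2858 0.0387] yaw 0.1602 w 0.579 F [ 0.6 -0.1  6.2] turn deg [-0.07 -0.17 14.28]
```

Request:
{"op": "move_arm", "data": {"commands": "0.3 0 0 -0.8 0 0 0; 0.3 0 0 -2 0 0 0; 0.3 0 0 -4 0 0 0; 0.3 0 0 -4 0 0 0; 0.3 0 0 -4 0 0 0; 0.3 0 0 -1 0 0 7.1; 0.3 0 0 0 0 0 7.1; 0.3 0 0 0 0 0 0; 0.3 0 0 0 0 0 0"}}

```text
t: 23.53
eef_pos: [0.5861, 0.2847, 0.1952]
tool_rot: [0.0, 0.999, -0.042, 0.0]
contact_force: [-0.9, -0.5, -1.6]
gripper_width: 0.58
```

```bash
python3 - <<'E'
from h import *
nav([(.455,.0055,.16),(.455,.0055,.034)],-0.089)
E
```

```text
t 23.53 pos [0.5861 0.2847 0.1952] yaw -0.0839 w 0.580 F [-0.9 -0.5 -1.6] turn deg [ 0.04 -0.03  0.29]
  shift cm [-10.58  28.97   3.52] rows>=7.4
  shift cm [ 0.   0.  12.6] rows>=3.0
```

Request:
{"op": "move_arm", "data": {"commands": "0.3 -1.18 3.22 0 0 0 0.29; 0.3 -1.18 3.22 0.3 0 0 0; 0.3 -1.18 3.22 0.4 0 0 0; 0.3 -1.18 3.22 0.4 0 0 0; 0.3 -1.18 3.22 0.4 0 0 0; 0.3 -1.18 3.22 0.4 0 0 0; 0.3 -1.18 3.22 0.4 0 0 0; 0.3 -1.18 3.22 0.6 0 0 0; 0.3 -1.14 3.22 0.6 0 0 0; 0.3 0 0 0 0 0 0; 0.3 0 0 0 0 0 0; 0.3 0 0 0 0 0 0"}}

```text
t: 24.53
eef_pos: [0.4547, 0.0067, 0.1599]
tool_rot: [-0.0, 0.999, -0.045, 0.0]
contact_force: [0.9, 0.4, -1.2]
gripper_width: 0.578
```

Request:
{"op": "move_arm", "data": {"commands": "0.3 0 0 3 0 0 0; 0.3 0 0 3 0 0 0; 0.3 0 0 2.4 0 0 0; 0.3 0 0 1.6 0 0 0; 0.3 0 0 0.9 0 0 0; 0.3 0 0 0.5 0 0 0; 0.3 0 0 0 0 0 0; 0.3 0 0 0 0 0 0"}}

```text
t: 25.2
eef_pos: [0.4555, 0.0069, 0.0467]
tool_rot: [-0.0, 0.999, -0.046, 0.001]
contact_force: [0.5, 0.9, -0.8]
gripper_width: 0.582
```

```bash
python3 - <<'E'
from h import *
nav([(.455,.0055,.033)],-0.089)
E
```

```text
t 25.20 pos [0.4555 0.0069 0.0467] yaw -0.0913 w 0.582 F [ 0.5  0.9 -0.8] turn deg [-0.03 -0.1  -0.13]
  shift cm [-0.04  0.15  1.37] rows>=0.3
```

Request:
{"op": "move_arm", "data": {"commands": "0.3 0 0.1 0.5 0 0 0; 0.3 0 0 0.5 0 0 0; 0.3 0 0 0.3 0 0 0; 0.3 0 0 0.15 0 0 0; 0.3 0 0 0.05 0 0 0; 0.3 0 0 0 0 0 0; 0.3 0 0 0 0 0 0"}}

```text
t: 25.78
eef_pos: [0.4546, 0.0051, 0.0316]
tool_rot: [0.0, 0.999, -0.046, 0.0]
contact_force: [-3.2, -1.1, 7.0]
gripper_width: 0.577
```

Request:
{"op": "move_arm", "data": {"commands": "0.75 0 0 0 0 0 0; 0.75 0 0 0 0 0 0; 0.75 0 0 0 0 0 0; 0.75 0 0 -1 0 0 0; 0.75 0 0 -3 0 0 0; 0.75 0 0 -4 0 0 0; 1 0 0 -4 0 0 0; 1 0 0 -4 0 0 0; 1 0 0 -1 0 0 -5.2; 1 0 0 0 0 0 0; 1 0 0 0 0 0 0"}}

```text
t: 26.7
eef_pos: [0.4547, 0.0052, 0.202]
tool_rot: [0.0, 1.0, -0.002, 0.001]
contact_force: [-0.5, -0.6, 0.4]
gripper_width: 0.997
```

```bash
python3 - <<'E'
from h import *
nav([(.505,-.3034,.16),(.505,-.3034,.023)],0)
E
```

```text
t 26.70 pos [0.4547 0.0052 0.202 ] yaw -0.0036 w 0.997 F [-0.5 -0.6  0.4] turn deg [ 0.   -0.16 -0.2 ]
  shift cm [ 5.03 30.86  4.2 ] rows>=7.6
  shift cm [ 0.   0.  13.7] rows>=3.3
```

Request:
{"op": "move_arm", "data": {"commands": "1 0.5 3.09 0.2 0 0 -0.2; 1 0.5 3.09 0.4 0 0 0; 1 0.5 3.09 0.4 0 0 0; 1 0.5 3.09 0.4 0 0 0; 1 0.5 3.09 0.4 0 0 0; 1 0.5 3.09 0.4 0 0 0; 1 0.5 3.09 0.5 0 0 0; 1 0.5 3.09 0.5 0 0 0; 1 0.5 3.09 0.5 0 0 0; 1 0.5 3.09 0.5 0 0 0; 1 0 0 0 0 0 0; 1 0 0 0 0 0 0"}}

```text
t: 27.7
eef_pos: [0.5031, -0.305, 0.1565]
tool_rot: [-0.001, 1.0, -0.002, -0.002]
contact_force: [-0.1, 1.1, 0.7]
gripper_width: 0.996
```

```bash
python3 - <<'E'
from h import *
nav([(.505,-.3034,.16),(.505,-.3034,.022)],0)
t=cam("top")
crop(t,80,140,290,120,2.75,"pics/d1.png")
E
```

```text
t 27.70 pos [ 0.5031 -0.305   0.1565] yaw -0.0034 w 0.996 F [-0.1  1.1  0.7] turn deg [-0.1  0.2 -0.2]
  shift cm [ 0.19 -0.16 -0.35] rows>=0.1
  shift cm [ 0.   0.  13.8] rows>=3.3
```

View pics/d1.png

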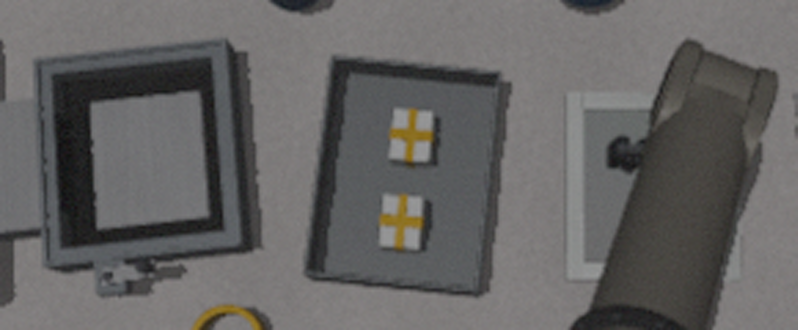

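The tray is empty, and both cartons stand flat on the tote floor at (411,135) and (401,221). Now the cover.

Request:
{"op": "move_arm", "data": {"commands": "1 0 0 2.5 0 0 0; 1 0 0 3 0 0 0; 1 0 0 3 0 0 0; 1 0 0 2.5 0 0 0; 1 0 0 1.2 0 0 0; 1 0 0 0.8 0 0 0; 1 0 0 0 0 0 0; 1 0 0 0 0 0 0"}}

```text
t: 28.42
eef_pos: [0.5058, -0.3033, 0.0299]
tool_rot: [-0.0, 1.0, 0.001, 0.001]
contact_force: [-0.3, -1.2, -0.4]
gripper_width: 1.0
```

```bash
python3 - <<'E'
from h import *
nav([(.5047,-.3034,.0225)],0)
E
```

```text
t 28.42 pos [ 0.5058 -0.3033  0.0299] yaw 0.0022 w 1.000 F [-0.3 -1.2 -0.4] turn deg [-0.   -0.09  0.12]
  shift cm [-0.11  0.01  0.74] rows>=0.2
```

Request:
{"op": "move_arm", "data": {"commands": "1 -0.1 0 0.4 0 0 0.1; 1 0 0 0.3 0 0 0; 1 0 0 0 0 0 0; 0 0 0 0 0 0 0; 0 0 0 0 0 0 0; 0 0 0 0 0 0 0; 0 0 0 0 0 0 0; 0 0 0 0 0 0 0; 0 0 0 0 0 0 0; 0 0 0 0 0 0 0; 0 0 0 0 0 0 0; 0 0 0 0 0 0 0", "force": 60}}

```text
t: 29.42
eef_pos: [0.5043, -0.3037, 0.0224]
tool_rot: [-0.0, 1.0, -0.0, 0.001]
contact_force: [-0.9, 1.2, 3.2]
gripper_width: 0.151
```

```bash
python3 - <<'E'
from h import *
nav([],0)
E
```

```text
t 29.42 pos [ 0.5043 -0.3037  0.0224] yaw -0.0001 w 0.151 F [-0.9  1.2  3.2] turn deg [-0.   -0.07 -0.01]
```

Request:
{"op": "move_arm", "data": {"commands": "0 0 0 -0.5 0 0 0; 0 0 0 -1.5 0 0 0; 0 0 0 -3 0 0 0; 0 0 0 -4 0 0 0; 0 0 0 -4 0 0 0; 0 0 0 -4 0 0 0; 0 0 0 -1.7 0 0 0; 0 0 0 0 0 0 0; 0 0 0 0 0 0 0"}}

```text
t: 30.17
eef_pos: [0.5036, -0.3036, 0.2092]
tool_rot: [0.0, 1.0, -0.0, 0.001]
contact_force: [-0.2, 0.3, -5.3]
gripper_width: 0.152
```

```bash
python3 - <<'E'
from h import *
nav([(.55,0,.21),(.531,.3205,.2)],0)
E
```

```text
t 30.17 pos [ 0.5036 -0.3036  0.2092] yaw -0.0002 w 0.152 F [-0.2  0.3 -5.3] turn deg [ 0.01 -0.07 -0.01]
  shift cm [  4.64 -30.36  -0.08] rows>=7.4
  shift cm [ -1.9  -32.05   1.  ] rows>=7.7
```

Request:
{"op": "move_arm", "data": {"commands": "0 0.46 -3.04 0 0 0 0; 0 0.46 -3.04 0 0 0 0; 0 0.46 -3.04 0 0 0 0; 0 0.46 -3.04 0 0 0 0; 0 0.46 -3.04 0 0 0 0; 0 0.46 -3.04 0 0 0 0; 0 0.46 -3.04 0 0 0 0; 0 0.46 -3.04 0 0 0 0; 0 0.46 -3.04 0 0 0 0; 0 0.46 -3.04 0 0 0 0"}}

```text
t: 31.0
eef_pos: [0.5479, 0.0015, 0.206]
tool_rot: [0.0, 1.0, 0.0, -0.002]
contact_force: [0.6, -0.2, -3.8]
gripper_width: 0.15
```

Request:
{"op": "move_arm", "data": {"commands": "0 -0.19 -3.2 0.1 0 0 0; 0 -0.19 -3.2 0.1 0 0 0; 0 -0.19 -3.2 0.1 0 0 0; 0 -0.19 -3.2 0.1 0 0 0; 0 -0.19 -3.2 0.1 0 0 0; 0 -0.19 -3.2 0.1 0 0 0; 0 -0.19 -3.2 0.1 0 0 0; 0 -0.19 -3.2 0.1 0 0 0; 0 -0.19 -3.2 0.1 0 0 -3.5; 0 -0.19 -3.2 0.1 0 0 -3.45; 0 0 0 0 0 0 0; 0 0 0 0 0 0 0"}}

```text
t: 32.0
eef_pos: [0.5261, 0.322, 0.1958]
tool_rot: [0.001, 0.998, 0.063, -0.002]
contact_force: [0.1, -0.8, -4.9]
gripper_width: 0.151
```

```bash
python3 - <<'E'
from h import *
nav([(.5311,.3205,.13),(.5311,.3205,.0875)],.1213)
E
```

```text
t 32.00 pos [0.5261 0.322  0.1958] yaw 0.1263 w 0.151 F [ 0.1 -0.8 -4.9] turn deg [0.04 0.28 0.28]
  shift cm [0.48 0.21 6.58] rows>=1.6
  shift cm [0.   0.   4.25] rows>=1.0
```

Request:
{"op": "move_arm", "data": {"commands": "0 0.3 0.1 2 0 0 0; 0 0.1 0 2.5 0 0 0; 0 0 0 1.5 0 0 0; 0 0 0 0.5 0 0 0; 0 0 0 0 0 0 0; 0 0 0 0 0 0 0; 0 0 0 0 0 0 0"}}

```text
t: 32.58
eef_pos: [0.5338, 0.3197, 0.1351]
tool_rot: [-0.0, 0.998, 0.06, 0.001]
contact_force: [0.2, -0.5, -3.3]
gripper_width: 0.151
```

```bash
python3 - <<'E'
from h import *
nav([(.5311,.3205,.115),(.5311,.3205,.0875)],.1213)
E
```

```text
t 32.58 pos [0.5338 0.3197 0.1351] yaw 0.1206 w 0.151 F [ 0.2 -0.5 -3.3] turn deg [-0.03 -0.12 -0.04]
  shift cm [-0.26 -0.11  2.01] rows>=0.5
  shift cm [0.   0.   2.75] rows>=0.7
```

Request:
{"op": "move_arm", "data": {"commands": "0 -0.25 -0.1 1 0 0 0; 0 0 0 0.8 0 0 0; 0 0 0 0.2 0 0 0; 0 0 0 0 0 0 0; 0 0 0 0 0 0 0; 0 0 0 0 0 0 0"}}

```text
t: 33.08
eef_pos: [0.5309, 0.3205, 0.1145]
tool_rot: [-0.0, 0.998, 0.061, 0.001]
contact_force: [0.4, -0.1, -3.4]
gripper_width: 0.153
```

```bash
python3 - <<'E'
from h import *
nav([(.5311,.3205,.0875)],.1213)
E
```

```text
t 33.08 pos [0.5309 0.3205 0.1145] yaw 0.1212 w 0.153 F [ 0.4 -0.1 -3.4] turn deg [-0.01 -0.08 -0.  ]
  shift cm [0.02 0.   2.7 ] rows>=0.6
```

Aligned with the lift pose to 0.2 mm. Lowering slowly.

Request:
{"op": "move_arm", "data": {"commands": "0 0 0 0.6 0 0 0; 0 0 0 0.5 0 0 0; 0 0 0 0.4 0 0 0; 0 0 0 0.4 0 0 0; 0 0 0 0.3 0 0 0; 0 0 0 0.2 0 0 0; 0 0 0 0.2 0 0 0; 0 0 0 0 0 0 0; 0 0 0 0 0 0 0; 0 0 0 0 0 0 0"}}

```text
t: 33.92
eef_pos: [0.5308, 0.3204, 0.0884]
tool_rot: [-0.0, 0.998, 0.061, 0.001]
contact_force: [0.7, -0.2, -3.6]
gripper_width: 0.147
```

Request:
{"op": "move_arm", "data": {"commands": "0 0 0 0.1 0 0 0; 0 0 0 0.08 0 0 0; 0 0 0 0 0 0 0; 0 0 0 0 0 0 0"}}

```text
t: 34.25
eef_pos: [0.5309, 0.3205, 0.0874]
tool_rot: [-0.0, 0.998, 0.061, 0.001]
contact_force: [-2.2, -2.6, 6.1]
gripper_width: 0.149
```

Request:
{"op": "move_arm", "data": {"commands": "0.6 0 0 0 0 0 0; 0.6 0 0 0 0 0 0; 0.6 0 0 0 0 0 0; 0.6 0 0 0 0 0 0; 1 0 0 -1.5 0 0 0; 1 0 0 -3 0 0 0; 1 0 0 -4 0 0 0; 1 0 0 -1 0 0 0; 1 0 0 0 0 0 0; 1 0 0 0 0 0 0"}}

```text
t: 35.08
eef_pos: [0.531, 0.3205, 0.182]
tool_rot: [-0.0, 0.998, 0.061, 0.001]
contact_force: [-0.4, 0.6, -0.1]
gripper_width: 1.001
```

```bash
python3 - <<'E'
from h import *
nav([(.393,.3004,.17),(.393,.3004,.093)],.122)
s=cam("scene")
crop(s,330,150,110,120,5,"pics/e1.png")
E
```

```text
t 35.08 pos [0.531  0.3205 0.182 ] yaw 0.1211 w 1.001 F [-0.4  0.6 -0.1] turn deg [-0.04 -0.14 -0.05]
  shift cm [-13.94   0.32   1.2 ] rows>=3.4
  shift cm [0.  0.  7.7] rows>=1.8
```

View pics/e1.png

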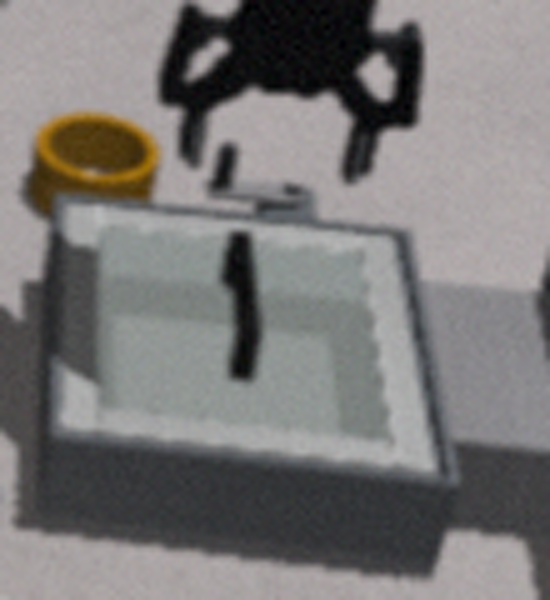

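The cover lies flush and even in its frame. The tab still points aside, with its knob at (228,165).

Request:
{"op": "move_arm", "data": {"commands": "1 -3.48 0.08 0 0 0 0; 1 -3.48 0.08 0 0 0 0; 1 -3.48 0.08 0 0 0 0; 1 -3.48 0.08 0 0 0 0; 1 0 0 0 0 0 0; 1 0 0 2.5 0 0 0; 1 0 0 2.5 0 0 0; 1 0 0 2 0 0 0; 1 0 0 1 0 0 0; 1 0 0 0 0 0 0; 1 0 0 0 0 0 0"}}

```text
t: 36.05
eef_pos: [0.3925, 0.3001, 0.1007]
tool_rot: [0.0, 0.998, 0.061, -0.0]
contact_force: [0.1, -0.5, 0.4]
gripper_width: 1.0
```

```bash
python3 - <<'E'
from h import *
nav([(.393,.3004,.092)],.122)
E
```

```text
t 36.05 pos [0.3925 0.3001 0.1007] yaw 0.1215 w 1.000 F [ 0.1 -0.5  0.4] turn deg [ 0.05  0.05 -0.03]
  shift cm [ 0.06 -0.02  0.87] rows>=0.2
```

Request:
{"op": "move_arm", "data": {"commands": "1 0 0 0.5 0 0 0; 1 0 0 0.4 0 0 0; 0 0 0 0 0 0 0; 0 0 0 0 0 0 0; 0 0 0 0 0 0 0; 0 0 0 0 0 0 0; 0 0 0 0 0 0 0; 0 0 0 0 0 0 0; 0 0 0 0 0 0 0; 0 0 0 0 0 0 0; 0 0 0 0 0 0 0", "force": 25}}

```text
t: 36.97
eef_pos: [0.393, 0.3004, 0.0925]
tool_rot: [-0.0, 0.998, 0.061, 0.001]
contact_force: [-0.9, -0.6, 3.3]
gripper_width: 0.151
```

```bash
python3 - <<'E'
from h import *
np.set_printoptions(suppress=True)
nav([],.122)
p=bot.get_obs()["eef_pos"][:2]; r=.0475; pv=np.array([.3834,.3465]); psi=.121
print("ang",psi-np.arctan2(*(p-pv)[::-1]),np.hypot(*(p-pv)))
A=psi-np.linspace(psi-np.arctan2(*(p-pv)[::-1]),0,17); Q=pv+r*np.c_[np.cos(A),np.sin(A)]; D=np.diff(Q,axis=0); c,s=np.cos(.1215),np.sin(.1215)
print(np.round(np.c_[D@[c,s],D@[s,-c]]*100,2),Q[-1])
E
```

```text
t 36.97 pos [0.393  0.3004 0.0925] yaw 0.1211 w 0.151 F [-0.9 -0.6  3.3] turn deg [-0.01 -0.07 -0.05]
ang 1.4868724228409265 0.04708571969398251
[[ 0.44 -0.06]
 [ 0.43 -0.1 ]
 [ 0.42 -0.14]
 [ 0.4  -0.18]
 [ 0.39 -0.21]
 [ 0.37 -0.25]
 [ 0.34 -0.28]
 [ 0.31 -0.31]
 [ 0.28 -0.34]
 [ 0.25 -0.36]
 [ 0.22 -0.38]
 [ 0.18 -0.4 ]
 [ 0.14 -0.42]
 [ 0.1  -0.43]
 [ 0.06 -0.44]
 [ 0.02 -0.44]] [0.4305527  0.35223349]
```

Request:
{"op": "move_arm", "data": {"commands": "0 0.44 -0.06 0 0 0 0; 0 0.43 -0.10 0 0 0 0; 0 0.42 -0.14 0 0 0 0; 0 0.40 -0.18 0 0 0 0; 0 0.39 -0.21 0 0 0 0; 0 0.37 -0.25 0 0 0 0; 0 0.34 -0.28 0 0 0 0; 0 0.31 -0.31 0 0 0 0"}}

```text
t: 37.63
eef_pos: [0.4238, 0.3157, 0.0924]
tool_rot: [0.003, 0.998, 0.06, 0.001]
contact_force: [4.8, -10.5, 7.8]
gripper_width: 0.15
```

Request:
{"op": "move_arm", "data": {"commands": "0 0.28 -0.34 0 0 0 0; 0 0.25 -0.36 0 0 0 0; 0 0.22 -0.38 0 0 0 0; 0 0.18 -0.40 0 0 0 0; 0 0.14 -0.42 0 0 0 0; 0 0.10 -0.43 0 0 0 0; 0 0.06 -0.44 0 0 0 0; 0 0.02 -0.44 0 0 0 0; 0 0 0 0 0 0 0; 0 0 0 0 0 0 0; 0 0 0 0 0 0 0"}}

```text
t: 38.55
eef_pos: [0.437, 0.3523, 0.0931]
tool_rot: [-0.001, 0.998, 0.059, 0.005]
contact_force: [16.8, 0.7, -7.4]
gripper_width: 0.147
```

```bash
python3 - <<'E'
from h import *
nav([(.4305,.3522,.0925)],.122)
E
```

```text
t 38.55 pos [0.437  0.3523 0.0931] yaw 0.1177 w 0.147 F [16.8  0.7 -7.4] turn deg [-0.11 -0.58 -0.24]
  shift cm [-0.65 -0.07  0.06] rows>=0.2
```

Request:
{"op": "move_arm", "data": {"commands": "0 0 0 0 0 0 0; 0 0 0 0 0 0 0; 0 0 0 0 0 0 0"}}

```text
t: 38.8
eef_pos: [0.437, 0.3523, 0.0931]
tool_rot: [-0.001, 0.998, 0.059, 0.005]
contact_force: [16.5, -0.1, -7.9]
gripper_width: 0.147
```

```bash
python3 - <<'E'
from h import *
nav([(.4305,.3522,.0925)],.122)
s=cam("scene")
crop(s,330,130,110,120,5,"pics/f1.png")
E
```

```text
t 38.80 pos [0.437  0.3523 0.0931] yaw 0.1177 w 0.147 F [16.5 -0.1 -7.9] turn deg [-0.11 -0.58 -0.24]
  shift cm [-0.65 -0.07  0.06] rows>=0.2
```

View pics/f1.png

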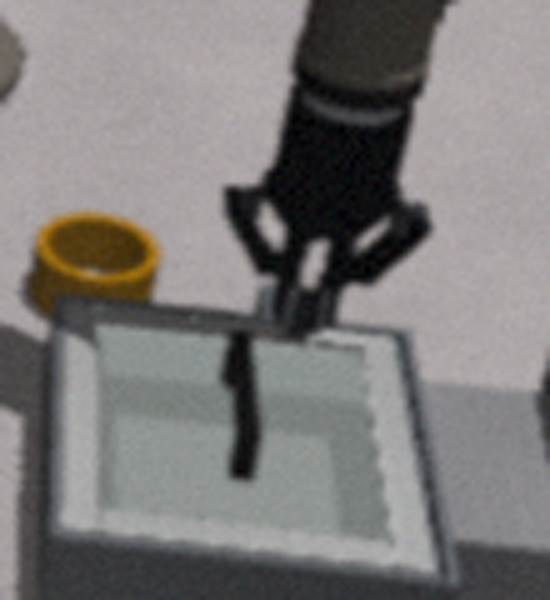

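The knob is pinched and the tab points in. The radial force shows that my arc's radius was slightly off. I'll release, back away and measure.

Request:
{"op": "move_arm", "data": {"commands": "1 0 0 0 0 0 0; 1 0 0 0 0 0 0; 1 0 0 0 0 0 0; 1 0 0 0 0 0 0; 1 0 0 0 0 0 0; 1 0 0 -2 0 0 0; 1 0 0 -4 0 0 0; 1 0 0 -4 0 0 0; 1 2 3.5 0 0 0 0; 1 2 3.5 0 0 0 0; 1 2 3.5 0 0 0 0; 1 2 3.5 0 0 0 0"}}

```text
t: 39.85
eef_pos: [0.5271, 0.2221, 0.1929]
tool_rot: [-0.0, 0.998, 0.061, 0.001]
contact_force: [1.5, 1.5, -0.0]
gripper_width: 1.001
```

Request:
{"op": "move_arm", "data": {"commands": "1 1 4 0 0 0 0; 1 1 4 0 0 0 0; 1 0 4 0 0 0 0; 1 0 4 0 0 0 0; 1 0 4 0 0 0 0; 1 0 4 0 0 0 0; 1 0 4 0 0 0 0"}}

```text
t: 40.43
eef_pos: [0.58, -0.0539, 0.1925]
tool_rot: [-0.0, 0.998, 0.061, 0.0]
contact_force: [0.9, -0.8, -0.1]
gripper_width: 0.998
```

```bash
python3 - <<'E'
from h import *
nav([],.122)
t=cam("top");s=cam("scene")
a=cv2.resize(t["img"][175:255,85:165,::-1],(400,400),interpolation=cv2.INTER_CUBIC); b=cv2.resize(s["img"][175:235,350:410,::-1],(400,400),interpolation=cv2.INTER_CUBIC)
cv2.imwrite("pics/g1.png",np.hstack([a,b]))
E
```

```text
t 40.43 pos [ 0.58   -0.0539  0.1925] yaw 0.1218 w 0.998 F [ 0.9 -0.8 -0.1] turn deg [-0.01 -0.04 -0.01]
```

View pics/g1.png

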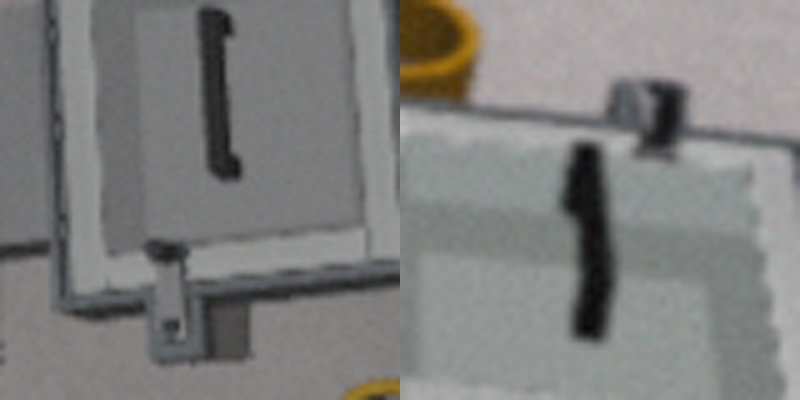

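```bash
python3 - <<'E'
from h import *
np.set_printoptions(precision=4,suppress=True)
t=cam("top");s=cam("scene")
T=lambda u,v:(85+u/5,175+v/5); S=lambda u,v:(350+(u-400)*.15,175+v*.15)
pv=atz(t,T(171,325),.082)
for k in((160,244),(163,246)):
  kn=atz(t,T(*k),.116);d=(kn-pv)[:2]; print(pv,kn,np.hypot(*d),"tab",.121-np.arctan2(d[1],d[0]))
ks=atz(s,S(670,88),.116); ps=(atz(s,S(633,100),.082));print(ks,ps)
# predicted knob top/tab axis for angle 0 in top image, from the pivot
for a in(-.1,0,.1):
  e=np.array([np.cos(.121-a),np.sin(.121-a)]);
  q=[np.r_[pv[:2]+.047*e,z] for z in(.116,.082)]+[np.r_[pv[:2]+.03*e,.082]]
  print(a,[( (u-85)*5,(v-175)*5) for u,v in proj(t,q)])
crop(t,105,215,30,35,16,"pics/g2.png")
E
```

```text
[0.3823 0.3453 0.082 ] [0.4306 0.3456 0.116 ] 0.04836558853636141 tab 0.11379624756772526
[0.3823 0.3453 0.082 ] [0.4294 0.3436 0.116 ] 0.04712403028149277 tab 0.15588972780008375
[0.4269 0.3509 0.116 ] [0.3925 0.3372 0.082 ]
-0.1 [(np.float64(144.1533777642917), np.float64(247.80458536535107)), (np.float64(159.47000364478555), np.float64(254.42423117751048)), (np.float64(163.6269363123263), np.float64(279.86319392598205))]
0 [(np.float64(151.48865084257238), np.float64(246.60680832386817)), (np.float64(166.65145920912792), np.float64(253.25083798954552)), (np.float64(168.21974090824156), np.float64(279.1114080438724))]
0.1 [(np.float64(158.86635626766278), np.float64(246.13687084221894)), (np.float64(173.87531025202293), np.float64(252.79052463607115)), (np.float64(172.83989387229227), np.float64(278.8165657732105))]
```

View pics/g2.png

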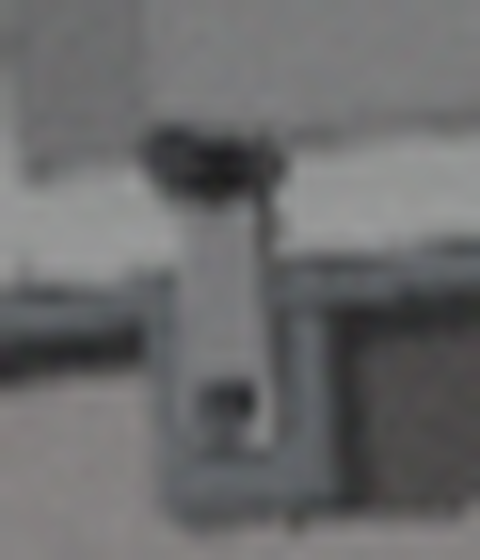

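The close crop shows the tab pointing in: its screw is at (225,403), its tip at (224,215) and the knob at (180,160). From the image the angle is about +0.05 rad, but one pixel is worth about 0.07. The jaw-centred lateral positions give about 0.01. A fresh pinch on the target line, without radial load, will settle it.

```bash
python3 - <<'E'
from h import *
nav([(.432,.3523,.18),(.432,.3523,.093)],.121)
E
```

```text
t 40.63 pos [ 0.58   -0.0535  0.1922] yaw 0.1183 w 1.000 F [0.1 0.4 0.6] turn deg [-0.   -0.02 -0.16]
  shift cm [ -9.79 -42.07   1.22] rows>=10.4
  shift cm [0.  0.  8.7] rows>=2.1
```

Request:
{"op": "move_arm", "data": {"commands": "1 -0.82 -3.5 0.1 0 0 0; 1 -0.82 -3.5 0.1 0 0 0; 1 -0.82 -3.5 0.1 0 0 0; 1 -0.82 -3.5 0.1 0 0 0; 1 -0.82 -3.5 0.1 0 0 0; 1 -0.82 -3.5 0.1 0 0 0; 1 -0.82 -3.5 0.1 0 0 0; 1 -0.82 -3.5 0.1 0 0 0; 1 -0.82 -3.5 0.1 0 0 0; 1 -0.82 -3.5 0.1 0 0 0; 1 -0.82 -3.5 0.1 0 0 0; 1 -0.79 -3.5 0.1 0 0 0"}}

```text
t: 41.63
eef_pos: [0.4294, 0.3561, 0.1805]
tool_rot: [-0.0, 0.998, 0.062, 0.0]
contact_force: [1.8, -0.5, -0.5]
gripper_width: 0.997
```

Request:
{"op": "move_arm", "data": {"commands": "1 0 0 2.5 0 0 0; 1 0 0 2.5 0 0 0; 1 0 0 2 0 0 0; 1 0 0 0.8 0 0 0; 1 0 0 0 0 0 0; 1 0 0 0 0 0 0; 1 0 0 0 0 0 0"}}

```text
t: 42.22
eef_pos: [0.4325, 0.354, 0.1037]
tool_rot: [-0.001, 0.998, 0.061, 0.001]
contact_force: [0.3, 0.6, -0.1]
gripper_width: 1.001
```

```bash
python3 - <<'E'
from h import *
nav([(.432,.3523,.093)],.121)
E
```

```text
t 42.22 pos [0.4325 0.354  0.1037] yaw 0.1219 w 1.001 F [ 0.3  0.6 -0.1] turn deg [-0.08 -0.14  0.05]
  shift cm [-0.07  0.16  1.07] rows>=0.3
```

Request:
{"op": "move_arm", "data": {"commands": "1 -0.05 0.16 0.6 0 0 0; 1 0 0 0.5 0 0 0; 1 0 0 0 0 0 0; 0.3 0 0 0 0 0 0; 0.3 0 0 0 0 0 0; 0.3 0 0 0 0 0 0; 0 0 0 0 0 0 0; 0 0 0 0 0 0 0; 0 0 0 0 0 0 0; 0 0 0 0 0 0 0; 0 0 0 0 0 0 0; 0 0 0 0 0 0 0", "force": 25}}

```text
t: 43.22
eef_pos: [0.432, 0.3513, 0.0915]
tool_rot: [-0.0, 0.998, 0.061, 0.001]
contact_force: [0.3, -0.7, 0.9]
gripper_width: 0.156
```

```bash
python3 - <<'E'
from h import *
nav([(.432,.3523,.093)],.121)
E
```

```text
t 43.22 pos [0.432  0.3513 0.0915] yaw 0.1211 w 0.156 F [ 0.3 -0.7  0.9] turn deg [-0.   -0.06  0.01]
  shift cm [ 0.02 -0.1  -0.15] rows>=0.0
```

Request:
{"op": "move_arm", "data": {"commands": "0 0 -0.14 0 0 0 0; 0 0 0 0 0 0 0; 0 0 0 0 0 0 0; 0 0 0 0 0 0 0"}}

```text
t: 43.55
eef_pos: [0.4319, 0.3522, 0.0914]
tool_rot: [0.0, 0.998, 0.061, 0.001]
contact_force: [-0.3, -2.7, 4.1]
gripper_width: 0.147
```

Request:
{"op": "move_arm", "data": {"commands": "1 0 0 0 0 0 0; 1 0 0 0 0 0 0; 1 0 0 0 0 0 0; 1 0 0 0 0 0 0; 1 0 0 0 0 0 0; 1 0 0 -2 0 0 0; 1 0 0 -4 0 0 0; 1 0 0 -4 0 0 0; 1 2 3.5 0 0 0 0; 1 2 3.5 0 0 0 0; 1 2 3.5 0 0 0 0; 1 2 3.5 0 0 0 0"}}

```text
t: 44.55
eef_pos: [0.5289, 0.222, 0.1919]
tool_rot: [-0.0, 0.998, 0.061, 0.001]
contact_force: [1.1, 0.5, -0.3]
gripper_width: 0.997
```

Request:
{"op": "move_arm", "data": {"commands": "1 1 4 0 0 0 0; 1 1 4 0 0 0 0; 1 0 4 0 0 0 0; 1 0 4 0 0 0 0; 1 0 4 0 0 0 0; 1 0 4 0 0 0 0; 1 0 4 0 0 0 0; 1 0 4 0 0 0 0; 1 0 4 0 0 0 0; 1 0 4 0 0 0 0; 1 0 4 0 0 0 0; 1 0 0 0 0 0 0"}}

```text
t: 45.55
eef_pos: [0.5999, -0.2225, 0.191]
tool_rot: [0.003, 0.999, 0.054, 0.0]
contact_force: [0.6, -2.1, -0.8]
gripper_width: 0.999
```

```bash
python3 - <<'E'
from h import *
nav([],.121)
t=cam("top"); T=t["img"]
# knob: dark pixels near the expected place; carton tape pixels in the tote
w=T[218:232,110:125].astype(int).sum(2); v,u=np.nonzero(w<w.min()+60); print("dark knob px",110+u.mean(),218+v.mean(),len(u))
h=cv2.cvtColor(T,cv2.COLOR_RGB2HSV); m=cv2.inRange(h,(15,120,80),(32,255,255)); n,l,st,c=cv2.connectedComponentsWithStats(m)
for i in range(1,n):
    if st[i,4]>15 and 150<c[i][1]<260 and c[i][0]<300: print("tape",c[i],st[i,4],atz(t,c[i],.053))
E
```

```text
t 45.55 pos [ 0.5999 -0.2225  0.191 ] yaw 0.1091 w 0.999 F [ 0.6 -2.1 -0.8] turn deg [ 0.32  0.   -0.68]
dark knob px 117.75 225.08333333333334 12
tape [  2.72222222 173.72222222] 144 [0.60636989 0.76117482 0.053     ]
tape [229.29069767 188.63953488] 86 [ 0.55998757 -0.00589446  0.053     ]
tape [225.46078431 220.12745098] 102 [0.45338642 0.00481144 0.053     ]
```

```bash
python3 -c "
from station import bot
print(bot.hand_in())"
```

```text
the job is handed in; nothing more can be done
None
```

The job is finished and handed in at about 46 s. I turned the tab aside and laid the cover on the mat. Both cartons that were present (two of the four) went from the tray onto the tote floor. Then I put the cover back in its frame and turned the tab back in.

**Last checks:**
- **Cartons:** the final top picture has them in the tote at about (0.560, -0.006) and (0.453, 0.005). Each was set down with light floor contact before release.
- **Cover:** it was lowered within 0.2 mm of the pose it was lifted from and touched down at the same height (0.0874 m, against 0.0871 m before). The picture after release shows it lying flush.
- **Tab:** the two checks disagree slightly. The final pinch puts it within about 0.03 rad of straight in. The top picture suggests about +0.06 rad, but one pixel there is about 0.07 rad. I relied on the pinch.
- **Tab arc:** turning the tab back the first time ran with up to about 17 N of sideways load, because my arc's radius was a little off. I let go and pinched it again without load.
- **Other things on the table:** nothing pressed on them that I noticed, but I did not measure their positions again at the end.

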